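# Load and lock the vial carriers on the spectrometer's sample rail, then start the scan

## Robot

A 7-joint arm with a two-finger parallel gripper is mounted at the origin on the work surface. World frame = base frame: x ahead of the robot, y to its left, z up, the work surface at z = 0. Lengths are in m, angles in rad, forces in N, time in s.
With the tool pointing down it reaches from about 0.425 to 0.925 m from the base axis. Payload 6.8 kg.
Tool frame: the origin (TCP) lies at the very end of the fingers, on their centre line; the grasp point (between the pads) lies 19 mm behind it; z points along the fingers, y is the line along which they close (so a half turn about z gives the same grasp; the last joint's range is limited). The gripper opens to 85 mm and grips with 20 to 120 N. Pads are 22 mm wide; open, the fingers measure 114 mm over their backs; the gripper's body (76 mm by 85 mm) begins 54 mm behind the grasp point. The pads swing forward as they close: fully open they stand 13 mm farther back than shut.
Start: joints at [1.093, 0.477, 0.022, 1.555, -0.011, 1.109, -0.083], TCP at [0.244, -0.629, 0.231] pointing down, gripper open.
Joint ranges: [-2.96, 2.96], [-0.34, 2.1], [-1.41, 1.46], [0.24, 2.44], [-1.37, 4.51], [0.17, 1.92], [-2.96, 2.96]. Speed limits (rad/s): [2.39, 2.39, 3.14, 3.14, 3.14, 3.14, 3.14].

## Interface

Orientations are given as a rotation vector (axis times angle).
In Python, from bench import monitor, optics, r gives the robot as it stands.
- The arm moves only by the shell command python3 -m crank 'ROWS' [OPENING] [FORCE]. ROWS is JSON, a list of rows, each a list of 2 entries, a list of its own where there are three numbers: the shift along the tool's x, y, z in cm, then the turn, a rotation vector about the tool's x, y, z in rad. A call has 1 to 5 rows; each row shifts and turns the commanded pose from where the row before left it, along the tool's axes as they then stand; what a row does not reach is not made up. A row lasts 1/10 s, in which the tool goes at most 50 mm and 8.59 degrees, less where a joint would pass 70% of its speed; a pose out of reach is approached as far as the arm can. A call is refused whole if a number of a shift passes 5 or a number of a turn 0.15, either way. A call with a gripper value outside its range is refused whole. OPENING is the finger opening in cm, from 0 to 8.54, set as the call begins (- or left out, the last holds). The fingers move at their own pace and stop on an object; FORCE is the grip in N (left out, the last holds). Time passes only in rows, so rows that do not move let the fingers close. It gives the time, the measured TCP pose, the force, the opening and the grip force at its end, in the units of the state.
- monitor.get_obs(): the state, without advancing time (a new reading comes with each control period).
- optics.grab_frame(name): name is "scene" or "top"; returns (picture, depth): 420x560x3 uint8, red, green, blue; 420x560 float32, m along the optical axis (not along the pixel's ray), 0 where there is no reading.
- optics.camera_model(name): a dict with "vertical_fov" (degrees; the focal length in pixels is half the picture's height over the tangent of half this angle, whatever the lens; pixels are square), "cx", "cy" (the principal point, pixels), "R" (3x3) and "t" (3): a world point X has camera coordinates R X + t. Camera axes: x right, y down, z forward; pixel columns grow to the right and rows downward; lengths in m; the calibration is good to about 2 mm. A picture is of the moment at which its call begins. camera_model takes no time and is no camera call.
- r.hand_in(): hands the job in; it is judged then, once.
The state is a dict: "clock": time; "joints": joint angles; "qvel": joint speeds; "tau": joint torques, N m; "tcp_pos": TCP position; "orientation": TCP orientation; "contact_force": force on the tool from outside, world axes, zero at the start; "moment": the same for the moment, N m; "grip_width": finger opening in m; "gripper_force": force on a finger pad.
Only numpy, scipy, OpenCV 4.12 (cv2) and the standard library are available. Lean on these libraries where they do the work, as an engineer would, in place of code of your own. Each camera call takes 0.05 s, during which the arm holds its last target. There are 200 camera calls.

## Task

Set every vial carrier that stands on the bench onto the raised sample rail, each fully down over a station of its own with its drilled flange pointing away from the measuring head, and lock each with a pin from the rack, pushed fully home through the flange into the rail; a spare pin stays in the rack. Only when all of them are locked, press the start button fully down and let go. Do not disturb the jar, the tip box or the cuvette box.

Things in the scene. Friction and masses are not known exactly. Their poses are not given: they have to be found in the camera images.
- carrier1: Vial carrier, all alike, 0.22 kg: black saddle 46 mm wide (x), 74 long (y), top 26 high, on two cheeks 16 deep; slot 33 wide between them. Origin: underside centre. Clamp block (grip it) 46 mm in x, 36 in y, centred y -12, from 26 to 56 up; amber vial with white cap to 77. Flange at +y end, hole at y +24.
- carrier2: Vial carrier, all alike, 0.22 kg: black saddle 46 mm wide (x), 74 long (y), top 26 high, on two cheeks 16 deep; slot 33 wide between them. Origin: underside centre. Clamp block (grip it) 46 mm in x, 36 in y, centred y -12, from 26 to 56 up; amber vial with white cap to 77. Flange at +y end, hole at y +24.
- carrier3: Vial carrier, all alike, 0.22 kg: black saddle 46 mm wide (x), 74 long (y), top 26 high, on two cheeks 16 deep; slot 33 wide between them. Origin: underside centre. Clamp block (grip it) 46 mm in x, 36 in y, centred y -12, from 26 to 56 up; amber vial with white cap to 77. Flange at +y end, hole at y +24.
- carrier4: Vial carrier, all alike, 0.22 kg: black saddle 46 mm wide (x), 74 long (y), top 26 high, on two cheeks 16 deep; slot 33 wide between them. Origin: underside centre. Clamp block (grip it) 46 mm in x, 36 in y, centred y -12, from 26 to 56 up; amber vial with white cap to 77. Flange at +y end, hole at y +24.
- hole1 (a point): Centre of the upper mouth of the pin hole in the flange of carrier1: 9.5 mm bore through the 10 mm thick flange, small chamfer. Axes as the carrier's.
- hole2 (a point): Centre of the upper mouth of the pin hole in the flange of carrier2: 9.5 mm bore through the 10 mm thick flange, small chamfer. Axes as the carrier's.
- hole3 (a point): Centre of the upper mouth of the pin hole in the flange of carrier3: 9.5 mm bore through the 10 mm thick flange, small chamfer. Axes as the carrier's.
- hole4 (a point): Centre of the upper mouth of the pin hole in the flange of carrier4: 9.5 mm bore through the 10 mm thick flange, small chamfer. Axes as the carrier's.
- pin1: Steel locating pin, all alike, 45 g: shank 8 mm diameter, 30 long with a 6 mm bullet nose (3 mm at the tip), shoulder 18 mm diameter, 4 thick, grip 15 mm diameter from 4 to 34 above. Origin: on the axis at the shoulder's underside, z towards the grip. Stands in the rack.
- pin2: Steel locating pin, all alike, 45 g: shank 8 mm diameter, 30 long with a 6 mm bullet nose (3 mm at the tip), shoulder 18 mm diameter, 4 thick, grip 15 mm diameter from 4 to 34 above. Origin: on the axis at the shoulder's underside, z towards the grip. Stands in the rack.
- pin3: Steel locating pin, all alike, 45 g: shank 8 mm diameter, 30 long with a 6 mm bullet nose (3 mm at the tip), shoulder 18 mm diameter, 4 thick, grip 15 mm diameter from 4 to 34 above. Origin: on the axis at the shoulder's underside, z towards the grip. Stands in the rack.
- pin4: Steel locating pin, all alike, 45 g: shank 8 mm diameter, 30 long with a 6 mm bullet nose (3 mm at the tip), shoulder 18 mm diameter, 4 thick, grip 15 mm diameter from 4 to 34 above. Origin: on the axis at the shoulder's underside, z towards the grip. Stands in the rack.
- rack: White pin rack fixed to the bench, 170 mm along its x, 40 mm along its y, 36 mm high, with four 10 mm through holes at x = -60, -20, 20, 60 mm in which the pins stand, shoulders on its top. Origin: centre of its underside.
- rail: Fixed sample rail: aluminium bar 28 mm wide (x), 410 long (y), on two feet; top 70 mm above the bench, underside 34. Origin: on the bench under its middle. The measuring head, a black box 50 x 44 mm, 102 high (116 with its brass connector), is parked on the -y end, centred at y -227 mm.
- station1 (a point): Mouth centre of a dowel hole (11 mm, 36 deep) in the rail's top, 95 mm from the next; axes as the rail's. Any carrier may go to any station: seated, its hole's mouth is 10 mm above this point and its origin 24 mm towards the measuring head (-y) and 16 mm below the rail's top.
- station2 (a point): Mouth centre of a dowel hole (11 mm, 36 deep) in the rail's top, 95 mm from the next; axes as the rail's. Any carrier may go to any station: seated, its hole's mouth is 10 mm above this point and its origin 24 mm towards the measuring head (-y) and 16 mm below the rail's top.
- station3 (a point): Mouth centre of a dowel hole (11 mm, 36 deep) in the rail's top, 95 mm from the next; axes as the rail's. Any carrier may go to any station: seated, its hole's mouth is 10 mm above this point and its origin 24 mm towards the measuring head (-y) and 16 mm below the rail's top.
- station4 (a point): Mouth centre of a dowel hole (11 mm, 36 deep) in the rail's top, 95 mm from the next; axes as the rail's. Any carrier may go to any station: seated, its hole's mouth is 10 mm above this point and its origin 24 mm towards the measuring head (-y) and 16 mm below the rail's top.
- start_top (a point): Centre of the top of the start button: round grey push button, 28 mm diameter, in a black collar on a grey box 90 x 70 x 40 mm fixed to the bench.
- start (a joint): Travel of the start button: 0 out, 0.006 m fully down; spring, about 4 N when fully down, comes back by itself.
- jar: Bystander: specimen jar with a red cap, 48 mm diameter, 65 mm high; origin under its centre.
- tipbox: Bystander: blue box of yellow pipette tips, 75 x 110 x 63 mm; origin under its centre.
- cuvettes: Bystander: black cuvette box with clear lid, 50 x 90 x 42 mm; origin under its centre.

How it is judged:
By the outcome, as a careful person would: the job done as asked, in the order asked, and still so for the second after the job is handed in, with the robot touching nothing.
Of carrier1, carrier2, carrier3, carrier4 only 3 to 4 are there at a start; the rules pass over those that are not, and their reading is None.
At some moment in a run one of carrier1, carrier2, carrier3, carrier4 may be knocked a few centimetres aside while the robot is not near it.
It also fails if it takes over 210 s, if anything falls off the work surface, if the arm or the gripper's body presses on something with over 40 N, if the wrist force passes 120 N, or if a joint passes its speed limit or range.

## Working session

There is one attempt and no reset: what is moved stays moved. The work goes in short steps, Python scripts to look and compute and a shell command to move; the robot and the scene stay as the last step left them, time stands still between calls to the robot, and variables do not carry over. Pictures are saved under pics/ and viewed, at most 14 in all, crops included, and the job is handed in when it is done.

```bash
mkdir -p pics; ls; python3 - <<'E'
from bench import monitor, optics, r
import cv2,numpy as np
o=monitor.get_obs()
print({k:np.round(v,3).tolist() for k,v in o.items()})
for n in ("scene","top"):
    p,d=optics.grab_frame(n); m=optics.camera_model(n); print(n,m)
    cv2.imwrite(f"pics/{n}0.png",p[...,::-1]); np.savez(f"{n}0.npz",p=p,d=d)
    print((d==0).mean(), d.min(), d.max())
E
```

```text
pics
{'clock': 0.0, 'joints': [1.093, 0.478, 0.022, 1.556, -0.011, 1.109, -0.083], 'qvel': [0.001, 0.0, 0.0, -0.0, 0.001, -0.001, -0.001], 'tau': [-0.0, -59.645, 1.608, -28.12, 0.013, 0.009, 0.0], 'tcp_pos': [0.244, -0.629, 0.23], 'orientation': [-3.086, -0.577, 0.001], 'contact_force': [-0.592, -0.772, -0.16], 'moment': [0.008, 0.028, -0.006], 'gripper_force': 0.0, 'grip_width': 0.086}
scene {'vertical_fov': 49.36001765614843, 'cx': 277.5383744018603, 'cy': 209.88847401308695, 'R': array([[ 0.3424443 ,  0.9394695 ,  0.01135616],
       [ 0.57313473, -0.1993042 , -0.79485496],
       [-0.74447867,  0.27870216, -0.60669319]]), 't': array([-0.20633147, -0.28699613,  1.5485357 ])}
0.003860544217687075 0.0 3.2815852
top {'vertical_fov': 50.595086306588655, 'cx': 278.71878603432555, 'cy': 218.5422613601426, 'R': array([[ 0.00923377, -0.99977649, -0.01901874],
       [-0.99791343, -0.00799778, -0.06406895],
       [ 0.06390252,  0.01957066, -0.99776423]]), 't': array([0.00973294, 0.60962424, 1.29954576])}
0.004158163265306123 0.0 2.1988547
```

View pics/scene0.png

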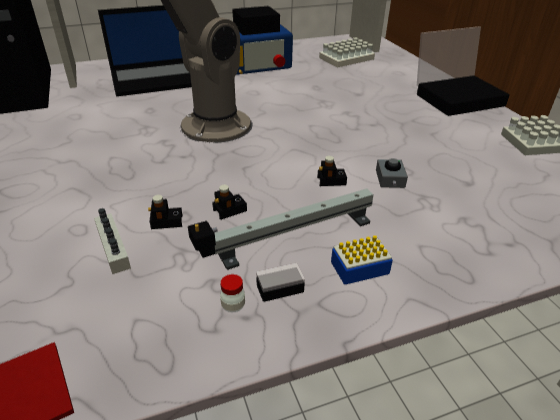

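View pics/top0.png

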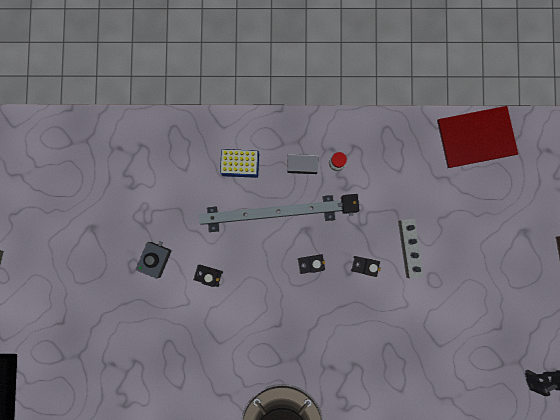

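The scene view shows three carriers near (165,212), (229,202) and (332,172), with the rail running from (200,240) to (375,205). The head is at its near-left end and the rack at (112,240). The top view shows the carriers at (208,276), (312,264) and (366,266), the rack at (410,248), the button at (151,260), and the head at (350,204) on the world −y side.

```bash
cat > h.py <<'E'
import numpy as np, cv2
from bench import monitor, optics, r
from scipy.spatial.transform import Rotation as Ro
def K(m,h=420): return h/2/np.tan(np.radians(m["vertical_fov"])/2)
def ray(n,uv):
    m=optics.camera_model(n); f=K(m); uv=np.atleast_2d(uv).astype(float)
    d=np.c_[(uv[:,0]-m["cx"])/f,(uv[:,1]-m["cy"])/f,np.ones(len(uv))]@m["R"]
    return -m["R"].T@m["t"], d
def onz(n,uv,z):
    c,d=ray(n,uv); return c+d*((z-c[2])/d[:,2])[:,None]
def tri(uv1,uv2,n1="top",n2="scene"):
    (c1,a),(c2,b)=ray(n1,uv1),ray(n2,uv2); out=[]
    for u,v in zip(a,b):
        s=np.linalg.lstsq(np.c_[u,-v],c2-c1,rcond=None)[0]
        p,q=c1+s[0]*u,c2+s[1]*v; out.append(np.r_[(p+q)/2,np.linalg.norm(p-q)])
    return np.array(out)
def proj(n,X):
    m=optics.camera_model(n); x=np.atleast_2d(X)@m["R"].T+m["t"]; return x[:,:2]/x[:,2:]*K(m)+[m["cx"],m["cy"]]
def cloud(n,d):
    v,u=np.mgrid[:420,:560]; c,dr=ray(n,np.c_[u.ravel(),v.ravel()]); return (c+dr*d.reshape(-1,1)).reshape(420,560,3)
def go(x,y,z,yaw=None):
    "remaining shift in tool axes (cm) and turn about tool z; yaw = world angle of tool y axis"
    o=monitor.get_obs(); R=Ro.from_rotvec(o["orientation"]).as_matrix()
    s=R.T@(np.array([x,y,z])-o["tcp_pos"])*100
    a=np.arctan2(R[1,1],R[0,1]); t=0
    if yaw is not None: t=-((yaw-a+np.pi/2)%np.pi-np.pi/2)
    w=R.T@np.cross(R[:,2],[0,0,-1])
    print("shift cm",np.round(s,2),"turn",round(t,3),"tilt fix",np.round(w,3),"yaw now",round(a,3),"tcp",np.round(o["tcp_pos"],4),"F",np.round(o["contact_force"],1),"t",o["clock"])
E
python3 - <<'E'
from h import *
S=np.load("scene0.npz");T=np.load("top0.npz")
up=lambda p,c,s:cv2.resize(p[c[1]:c[3],c[0]:c[2],::-1],None,fx=s,fy=s,interpolation=cv2.INTER_CUBIC)
A=up(T["p"],(140,190,430,290),2.75)[:, :797];B=up(S["p"],(90,150,400,260),2.571)[:, :797]
cv2.imwrite("pics/comp.png",np.vstack([A,B]));print(A.shape,B.shape)
for n,D in(("top",T),("scene",S)):
    C=cloud(n,D["d"]); z=C[...,2]; b=(C[...,0]>.35)&(C[...,0]<.7)&(abs(C[...,1])<.3)&(abs(z)<.01); print(n,"bench z",np.median(z[b]),z[b].std())
    for lo,hi in((.02,.3),(.062,.2)):
        k=((z>lo)&(z<hi)&(C[...,0]>.3)&(C[...,0]<.95)&(abs(C[...,1])<.5)).astype(np.uint8)
        N,L,st,_=cv2.connectedComponentsWithStats(k)
        for i in range(1,N):
            if st[i,4]>8:
                P=C[L==i]; print(n,lo,st[i].tolist(),"mean",P.mean(0).round(4),"zmax",P[:,2].max().round(4))
E
```

```text
(275, 797, 3) (283, 797, 3)
top bench z 0.0005054071419405837 0.002790173168393418
top 0.02 [220, 149, 39, 28, 992] mean [0.7707 0.1321 0.0523] zmax 0.0696
top 0.02 [329, 152, 18, 19, 241] mean [ 0.7758 -0.1546  0.0572] zmax 0.0724
top 0.02 [287, 154, 31, 19, 551] mean [ 0.7716 -0.0528  0.0416] zmax 0.0511
top 0.02 [198, 194, 161, 31, 1841] mean [0.6287 0.0011 0.0743] zmax 0.1181
top 0.02 [399, 219, 24, 60, 898] mean [ 0.5254 -0.3687  0.0401] zmax 0.0766
top 0.02 [136, 242, 34, 36, 791] mean [0.486  0.3815 0.0432] zmax 0.0704
top 0.02 [298, 254, 27, 20, 402] mean [ 0.4778 -0.0806  0.0453] zmax 0.0838
top 0.02 [352, 256, 29, 21, 409] mean [ 0.4729 -0.2374  0.0452] zmax 0.0811
top 0.02 [193, 265, 29, 22, 409] mean [0.4404 0.2202 0.0454] zmax 0.083
top 0.062 [332, 152, 15, 15, 159] mean [ 0.7797 -0.157   0.066 ] zmax 0.0724
top 0.062 [234, 162, 3, 3, 9] mean [0.7669 0.1423 0.0642] zmax 0.0668
top 0.062 [198, 194, 161, 30, 1706] mean [ 0.6299 -0.0022  0.0764] zmax 0.1181
top 0.062 [409, 225, 6, 5, 26] mean [ 0.5853 -0.3629  0.0698] zmax 0.0739
top 0.062 [411, 239, 6, 5, 25] mean [ 0.5458
[... 3034 characters left out ...]
ean [0.7797 0.1225 0.0634] zmax 0.065
scene 0.062 [383, 249, 5, 4, 15] mean [0.7972 0.1693 0.0638] zmax 0.0661
scene 0.062 [353, 250, 4, 4, 13] mean [0.7784 0.107  0.0637] zmax 0.0652
scene 0.062 [377, 251, 4, 4, 13] mean [0.7974 0.1536 0.0638] zmax 0.0668
scene 0.062 [345, 252, 5, 3, 11] mean [0.7785 0.09   0.0644] zmax 0.0652
scene 0.062 [370, 252, 4, 4, 13] mean [0.7958 0.1377 0.0637] zmax 0.0648
scene 0.062 [356, 255, 4, 5, 13] mean [0.7946 0.1056 0.0639] zmax 0.0657
scene 0.062 [363, 254, 4, 4, 10] mean [0.7964 0.1213 0.064 ] zmax 0.0649
scene 0.062 [349, 257, 4, 4, 13] mean [0.7949 0.0893 0.0645] zmax 0.0667
scene 0.062 [221, 274, 22, 18, 306] mean [ 0.7794 -0.1606  0.0659] zmax 0.0691
```

View pics/comp.png

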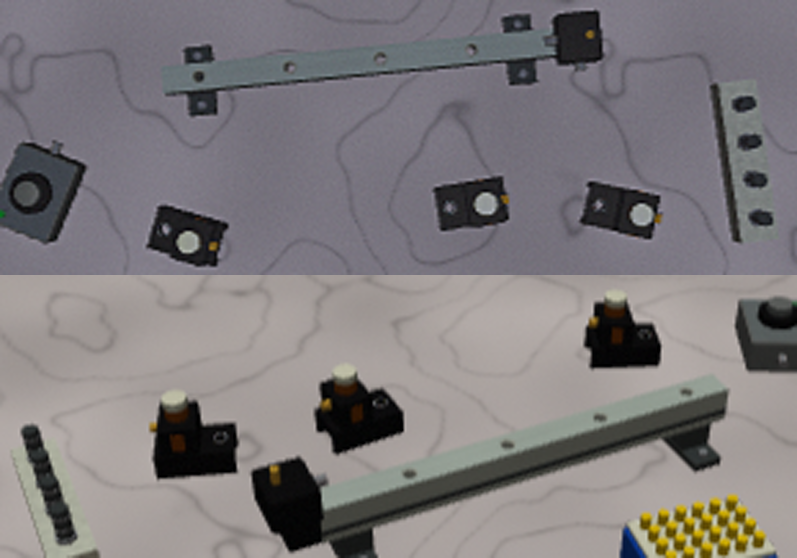

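The crop shows the four dowel holes on the rail at crop-top (199,76), (290,68), (380,58) and (471,50). The carrier holes are at (166,230), (449,208) and (598,206), with caps to their right, so every flange already points about +y. The pins are at (744,103) to (761,217).

```bash
cat > det.py <<'E'
from h import *
def blob(img,c,rad,dark=None,thr=None):
    """weighted centroid of |grey-background| round c"""
    g=cv2.cvtColor(img,cv2.COLOR_RGB2GRAY).astype(float); x0,y0=int(round(c[0]))-rad,int(round(c[1]))-rad
    w=g[y0:y0+2*rad+1,x0:x0+2*rad+1]; bg=np.median(w)
    e=(bg-w) if dark else (w-bg)
    e=np.clip(e-0.35*e.max(),0,None); n,L=cv2.connectedComponents((e>0).astype(np.uint8))
    v,u=np.nonzero(e>0); i=np.argmin((u-rad)**2+(v-rad)**2); k=L==L[v[i],u[i]]
    v,u=np.nonzero(k); q=e[k]; return np.array([x0+(u*q).sum()/q.sum(),y0+(v*q).sum()/q.sum()])
def white(img):
    "white caps: bright, unsaturated small round blobs lying in black carriers"
    hsv=cv2.cvtColor(img,cv2.COLOR_RGB2HSV); return ((hsv[...,2]>150)&(hsv[...,1]<60)).astype(np.uint8)
E
python3 - <<'E'
from det import *
S=np.load("scene0.npz")["p"];T=np.load("top0.npz")["p"]
tp=lambda a:np.array([(140+x/2.75-.4,190+y/2.75-.4) for x,y in a]); sc=lambda a:np.array([(90+x/2.571-.4,150+(y-275)/2.571-.4) for x,y in a])
def run(name,a,b,ra,rb,dark):
    A=np.array([blob(T,c,ra,dark) for c in tp(a)]);B=np.array([blob(S,c,rb,dark) for c in sc(b)])
    print(name,"moved",np.abs(A-tp(a)).max().round(1),np.abs(B-sc(b)).max().round(1)); P=tri(A,B); print(P.round(4)); return P,A,B
P,A,B=run("stations",[(471,50),(380,58),(290,68),(199,76)],[(408,474),(507,445),(600,418),(686,392)],3,3,True)
print(onz("top",A,.07).round(4)); print(onz("scene",B,.07).round(4)); print(np.linalg.norm(np.diff(P[:,:3],axis=0),axis=1))
P,A,B=run("caps",[(187,243),(485,204),(641,215)],[(615,297),(344,373),(174,398)],7,6,False)
print(onz("top",A,.077).round(4)); print(onz("scene",B,.075).round(4))
h=np.array([(166,230),(449,208),(598,206)]);hs=np.array([(645,335),(380,402),(220,437)])
print("holes",tri(tp(h),sc(hs)).round(4)); print(onz("top",tp(h),.026).round(4)); print(onz("scene",sc(hs),.026).round(4))
P,A,B=run("pins",[(744,103),(749,141),(755,179),(761,217)],[(64,513),(50,489),(40,463),(31,434)],4,4,True)
E
```

```text
stations moved 1.2 0.5
[[ 0.6406 -0.0806  0.0736  0.0027]
 [ 0.6301  0.0143  0.0732  0.0051]
 [ 0.6178  0.1106  0.0711  0.0064]
 [ 0.6073  0.2035  0.071   0.0034]]
[[ 0.6413 -0.0795  0.07  ]
 [ 0.6313  0.0168  0.07  ]
 [ 0.6191  0.1137  0.07  ]
 [ 0.6081  0.2052  0.07  ]]
[[ 0.636  -0.0807  0.07  ]
 [ 0.6257  0.0134  0.07  ]
 [ 0.6157  0.1081  0.07  ]
 [ 0.6058  0.2026  0.07  ]]
[0.0954836  0.09709463 0.0935141 ]
caps moved 0.4 1.1
[[ 0.4362  0.2097  0.0795  0.0042]
 [ 0.4788 -0.0946  0.0794  0.0036]
 [ 0.4695 -0.2537  0.079   0.0039]]
[[ 0.4368  0.2121  0.077 ]
 [ 0.4792 -0.093   0.077 ]
 [ 0.4698 -0.2521  0.077 ]]
[[ 0.429   0.2111  0.075 ]
 [ 0.4719 -0.0949  0.075 ]
 [ 0.4628 -0.2553  0.075 ]]
holes [[ 0.4458  0.2437  0.0283  0.002 ]
 [ 0.472  -0.0592  0.029   0.0043]
 [ 0.4758 -0.2177  0.0281  0.0049]]
[[ 0.446   0.2451  0.026 ]
 [ 0.4725 -0.0572  0.026 ]
 [ 0.4762 -0.2156  0.026 ]]
[[ 0.4424  0.2444  0.026 ]
 [ 0.4673 -0.0602  0.026 ]
 [ 0.472  -0.2198  0.026 ]]
pins moved 0.6 1.8
[[ 0.5844 -0.3636  0.0628  0.0055]
 [ 0.5451 -0.37    0.0562  0.003 ]
 [ 0.5057 -0.3743  0.0634  0.0045]
 [ 0.466  -0.3798  0.0614  0.0035]]
```

```bash
python3 - <<'E'
from h import *
go(.4788,-.0946,.2,1.76); go(.4788,-.0946,.2,.19)
E
```

```text
shift cm [ 41.23 -41.32   3.11] turn 0.181 tilt fix [-0.002  0.     0.   ] yaw now -1.201 tcp [ 0.2437 -0.6289  0.2304] F [-0.2 -0.4  0.2] t 0.1
shift cm [ 41.23 -41.32   3.11] turn -1.391 tilt fix [-0.002  0.     0.   ] yaw now -1.201 tcp [ 0.2437 -0.6289  0.2304] F [-0.2 -0.4  0.2] t 0.1
```

```bash
python3 -m crank '[[[3.4,-3.4,0],[0,0,0]],[[3.4,-3.4,0],[0,0,0]],[[3.4,-3.4,0],[0,0,0]],[[3.4,-3.4,0],[0,0,0]],[[3.4,-3.4,0],[0,0,0]]]' 5
python3 -m crank '[[[3.4,-3.4,0],[0,0,0]],[[3.4,-3.4,0],[0,0,0]],[[3.4,-3.4,0],[0,0,0]],[[3.4,-3.4,0],[0,0,0]],[[3.4,-3.4,0],[0,0,0]]]'
python3 -m crank '[[[3.4,-3.4,0],[0,0,0]],[[3.4,-3.4,0],[0,0,0]],[[0,0,2],[0,0,0.09]],[[0,0,1],[0,0,0.09]],[[0,0,0],[0,0,0]]]'
python3 -c "
from h import *
go(.4788,-.0946,.06,1.76)"
```

```text
clock: 0.6
tcp_pos: [0.3414, -0.4074, 0.231]
orientation: [-3.088, -0.577, 0.0]
contact_force: [0.7, 0.1, 1.2]
grip_width: 0.0499
gripper_force: 0.0
clock: 1.1
tcp_pos: [0.4383, -0.1876, 0.2312]
orientation: [3.088, 0.577, -0.0]
contact_force: [2.3, 0.4, -0.0]
grip_width: 0.0497
gripper_force: 0.0
clock: 1.6
tcp_pos: [0.4756, -0.101, 0.1997]
orientation: [-3.127, -0.298, 0.006]
contact_force: [0.2, -0.1, -0.5]
grip_width: 0.0503
gripper_force: 0.0
shift cm [ 0.48 -0.55 13.97] turn 0.001 tilt fix [-0.001  0.003 -0.   ] yaw now -1.381 tcp [ 0.4756 -0.101   0.1997] F [ 0.2 -0.1 -0.5] t 1.6
```

```bash
python3 -m crank '[[[0.5,-0.55,3],[0,0,0]],[[0,0,3],[0,0,0]],[[0,0,3],[0,0,0]],[[0,0,3],[0,0,0]],[[0,0,1.8],[0,0,0]]]' 5 20
python3 -m crank '[[[0,0,0],[0,0,0]],[[0,0,0],[0,0,0]],[[0,0,0],[0,0,0]],[[0,0,0],[0,0,0]],[[0,0,0],[0,0,0]]]' 1 20
python3 -m crank '[[[0,0,0],[0,0,0]],[[0,0,0],[0,0,0]],[[0,0,0],[0,0,0]],[[0,0,0],[0,0,0]],[[0,0,0],[0,0,0]]]' 1 20
python3 -c "
from h import *
go(.4788,-.0946,.06,1.76)"
```

```text
clock: 2.1
tcp_pos: [0.48, -0.0956, 0.0618]
orientation: [-3.127, -0.301, 0.003]
contact_force: [-0.0, 0.4, 0.5]
grip_width: 0.0496
gripper_force: 0.0
clock: 2.6
tcp_pos: [0.4812, -0.0954, 0.064]
orientation: [3.127, 0.298, 0.002]
contact_force: [0.1, -0.3, -0.6]
grip_width: 0.0199
gripper_force: 19.8
clock: 3.1
tcp_pos: [0.4812, -0.0949, 0.0637]
orientation: [-3.127, -0.298, -0.001]
contact_force: [-0.9, 1.7, 5.8]
grip_width: 0.02
gripper_force: 20.4
shift cm [-0.23 -0.08  0.37] turn 0.001 tilt fix [ 0.    -0.001 -0.   ] yaw now -1.381 tcp [ 0.4812 -0.0949  0.0637] F [-0.9  1.7  5.8] t 3.1
```

```bash
python3 -m crank '[[[0,0,0],[0,0,0]],[[0,0,0],[0,0,0]],[[0,0,0],[0,0,0]],[[0,0,-3],[0,0,0]],[[0,0,-3],[0,0,0]]]' 7
python3 -m crank '[[[0,0,0],[0,0,-0.143]],[[0,0,0],[0,0,-0.143]],[[0,0,0],[0,0,-0.143]],[[0,0,0],[0,0,-0.143]],[[0,0,0],[0,0,-0.143]]]'
python3 -m crank '[[[0,0,0],[0,0,-0.143]],[[0,0,0],[0,0,-0.143]],[[0,0,0],[0,0,-0.143]],[[0,0,0],[0,0,-0.143]],[[0,0,0],[0,0,-0.143]]]'
python3 -m crank '[[[0,0,0],[0,0,-0.141]],[[0,0,0],[0,0,0]],[[0,0,0],[0,0,0]]]'
python3 -c "
from h import *
go(.4812,-.0949,.02,.19)
print(monitor.get_obs()['joints'].round(2))
n=optics.camera_model('top');print(proj('top',[.4812,-.0949,.13]))"
```

```text
clock: 3.6
tcp_pos: [0.4798, -0.0951, 0.1232]
orientation: [-3.127, -0.298, 0.004]
contact_force: [0.4, -0.6, -0.2]
grip_width: 0.0697
gripper_force: 0.0
clock: 4.1
tcp_pos: [0.4806, -0.0953, 0.1232]
orientation: [-2.822, -1.381, 0.0]
contact_force: [-0.1, 0.1, 0.3]
grip_width: 0.0701
gripper_force: 0.0
clock: 4.6
tcp_pos: [0.4807, -0.0954, 0.1232]
orientation: [-2.16, -2.281, 0.0]
contact_force: [0.8, -0.8, -0.0]
grip_width: 0.0702
gripper_force: 0.0
clock: 4.9
tcp_pos: [0.4807, -0.0953, 0.1231]
orientation: [-2.005, -2.418, 0.0]
contact_force: [-0.4, -1.0, 0.1]
grip_width: 0.0701
gripper_force: 0.0
shift cm [ 0.03  0.06 10.31] turn -0.004 tilt fix [-0. -0.  0.] yaw now 0.186 tcp [ 0.4807 -0.0953  0.1231] F [-0.4 -1.   0.1] t 4.9
[ 0.58  0.38 -0.61  2.06  0.31  0.79 -0.03]
[[318.22351416 263.70892993]]
```

```bash
python3 -m crank '[[[0,0,3],[0,0,0]],[[0,0,3],[0,0,0]],[[0,0,2.5],[0,0,0]],[[0,0,1.8],[0,0,0]],[[0,0,0],[0,0,0]]]' 7 
python3 -m crank '[[[0,0,0],[0,0,0]],[[0,0,0],[0,0,0]],[[0,0,0],[0,0,0]],[[0,0,0],[0,0,0]],[[0,0,0],[0,0,0]]]' 3 50
python3 -m crank '[[[0,0,-2],[0,0,0]],[[0,0,-4],[0,0,0]],[[0,0,-4],[0,0,0]],[[0,0,-3],[0,0,0]],[[0,0,0],[0,0,0]]]'
python3 -c "
from h import *
go(.618,.11,.15,-.117+3.14159)"
```

```text
clock: 5.4
tcp_pos: [0.479, -0.0949, 0.0183]
orientation: [-2.001, -2.417, 0.004]
contact_force: [-0.3, -0.9, 0.1]
grip_width: 0.0698
gripper_force: 0.0
clock: 5.9
tcp_pos: [0.4816, -0.0954, 0.0213]
orientation: [2.0, 2.42, 0.001]
contact_force: [-1.7, -0.0, 6.6]
grip_width: 0.0456
gripper_force: 52.4
clock: 6.4
tcp_pos: [0.4836, -0.0954, 0.1543]
orientation: [1.997, 2.416, 0.005]
contact_force: [1.1, 0.2, -2.4]
grip_width: 0.0455
gripper_force: 52.5
shift cm [17.65 17.07  0.49] turn 0.306 tilt fix [ 0.007  0.003 -0.   ] yaw now 0.189 tcp [ 0.4836 -0.0954  0.1543] F [ 1.1  0.2 -2.4] t 6.4
```

```bash
python3 -c "
from h import *
go(.622,.0744,.14,.117)"; 
```

```text
shift cm [14.08 16.78  1.5 ] turn 0.072 tilt fix [ 0.007  0.003 -0.   ] yaw now 0.189 tcp [ 0.4836 -0.0954  0.1543] F [ 1.1  0.2 -2.4] t 6.4
```

```bash
python3 -m crank '[[[2.8,3.3,0],[0,0,0]],[[2.8,3.3,0],[0,0,0]],[[2.8,3.3,0],[0,0,0]],[[2.8,3.3,0],[0,0,0]],[[2.8,3.5,1],[0,0,0]]]'
python3 -m crank '[[[0,0,0],[0,0,0.072]],[[0,0,0],[0,0,0]],[[0,0,0],[0,0,0]],[[0,0,0],[0,0,0]],[[0,0,0],[0,0,0]]]'
python3 - <<'E'
from det import *
go(.622,.0744,.14,.117)
for n in("top","scene"):
    p,d=optics.grab_frame(n); np.savez(n+"1.npz",p=p,d=d)
    cv2.imwrite("t.png",p[...,::-1])
    u,v=proj(n,[.6220-.004,.0744+.03,.13])[0]; print(n,u,v)
    x0,y0=int(u)-50,int(v)-37; c=cv2.resize(p[y0:y0+75,x0:x0+100,::-1],None,fx=4,fy=4,interpolation=cv2.INTER_CUBIC); cv2.imwrite(f"c_{n}.png",c); print(x0,y0)
cv2.imwrite("pics/held1.png",np.hstack([cv2.imread("c_top.png"),cv2.imread("c_scene.png")]))
E
```

```text
clock: 6.9
tcp_pos: [0.6193, 0.075, 0.1397]
orientation: [2.001, 2.421, -0.0]
contact_force: [1.7, -0.0, -2.4]
grip_width: 0.0452
gripper_force: 52.5
clock: 7.4
tcp_pos: [0.6181, 0.0725, 0.1403]
orientation: [2.087, 2.347, -0.001]
contact_force: [0.7, 0.1, -2.4]
grip_width: 0.0457
gripper_force: 52.8
shift cm [0.14 0.41 0.03] turn 0.0 tilt fix [-0.     0.001  0.   ] yaw now 0.117 tcp [0.6181 0.0725 0.1403] F [ 0.7  0.1 -2.4] t 7.4
top 245.19146494744137 212.58200438563966
195 175
scene 323.6726039435171 184.837345773268
273 147
```

View pics/held1.png

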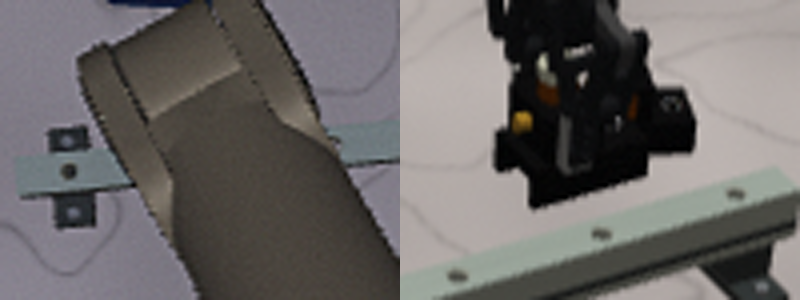

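The top view is hidden by the arm. The scene view shows the held carrier's hole at crop (672,103), about px (341,172.6), above the rail holes. I'll use this to measure the scene camera's offset.

```bash
python3 - <<'E'
from det import *
S=np.load("scene1.npz")["p"]
o=monitor.get_obs(); yd=np.array([-np.sin(.117),np.cos(.117),0])
H=o["tcp_pos"]+.0365*yd; H[2]+=-.0213+.026
a=proj("scene",H)[0]; seen=np.array([273+272/4-.4,147+103/4-.4]); print("hole proj",a,"seen",seen,"bias px",seen-a)
b=seen-a
for z in(.07,):
    st=np.array([blob(S,c,3,True) for c in [(273+57/4,147+275/4),(273+201/4,147+233/4),(273+336/4,147+194/4)]])
    print(st); print(onz("scene",st,z).round(4)); print(onz("scene",st-b,z).round(4))
# at pick: cap truth vs top camera
S0=np.load("scene0.npz")["p"];T0=np.load("top0.npz")["p"]
X=np.array([.4816,-.0949,.077])
print("top cap proj",proj("top",X),"seen",blob(T0,(140+485/2.75,190+204/2.75),7,False)); print("scene cap proj",proj("scene",X-[0,0,.003]),"seen",blob(S0,(90+344/2.571,150+98/2.571),6,False))
E
```

```text
hole proj [325.37151735 177.93040306] seen [340.6  172.35] bias px [15.22848265 -5.58040306]
[[286.83990685 215.70106244]
 [322.84834262 205.10956292]
 [356.61455526 195.13746631]]
[[0.6256 0.0133 0.07  ]
 [0.6157 0.1081 0.07  ]
 [0.6057 0.2027 0.07  ]]
[[ 0.6334 -0.0263  0.07  ]
 [ 0.6239  0.0656  0.07  ]
 [ 0.6143  0.1574  0.07  ]]
top cap proj [[316.91276664 262.86341852]] seen [316.24694472 263.7011156 ]
scene cap proj [[224.54269869 189.10301199]] seen [223.49269792 186.64117346]
```

```bash
python3 - <<'E'
from det import *
p=np.load("scene1.npz")["p"]; d=np.load("scene1.npz")["d"]
print(onz("scene",[[340.6,172.35]],.145), cloud("scene",d)[172,340], cloud("scene",d)[164,309],cloud("scene",d)[195,320])
cv2.imwrite("pics/held2.png",cv2.resize(p[125:225,273:373,::-1],None,fx=6,fy=6,interpolation=cv2.INTER_CUBIC))
E
```

```text
[[0.60388335 0.15249227 0.145     ]] [0.43756531 0.24537138 0.02595064] [0.62035904 0.06340578 0.19492224] [0.49239442 0.16121532 0.00374708]
```

View pics/held2.png

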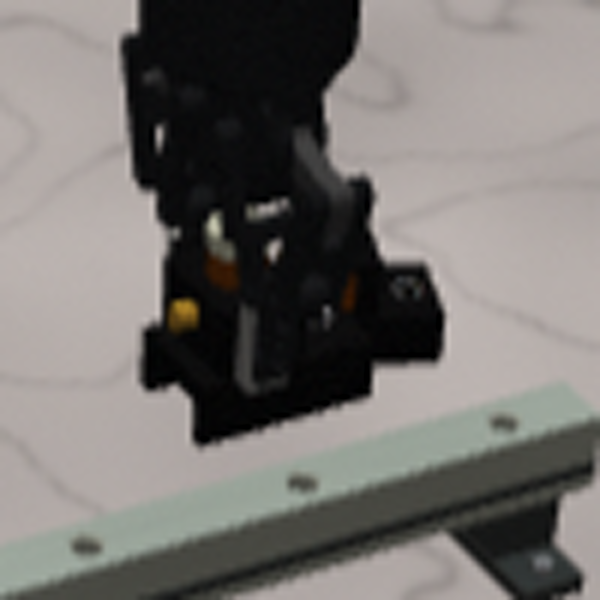

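The object at the right is carrier1 on the bench behind. The held carrier's near lower corners are at crop (200,440) and (372,392), about px (306.3,198.3) and (335.0,190.3).

```bash
python3 - <<'E'
from det import *
o=monitor.get_obs(); a=.117; yd=np.array([-np.sin(a),np.cos(a),0]);xd=np.array([np.cos(a),np.sin(a),0])
O=o["tcp_pos"]+.0125*yd; O[2]-=.0213
seen=np.array([[273+200/6-.4,125+440/6-.4],[273+372/6-.4,125+392/6-.4]])
pr=proj("scene",[O+.023*xd-.037*yd,O+.023*xd+.037*yd]); print(pr,seen,"bias",seen-pr); b=(seen-pr).mean(0)
st=np.array([[286.84,215.70],[322.85,205.11],[356.61,195.14]])
print(o["tcp_pos"],onz("scene",st-b,.07).round(4))
E
```

```text
[[306.36293322 199.53262584]
 [334.71194894 191.17244046]] [[305.93333333 197.93333333]
 [334.6        189.93333333]] bias [[-0.42959989 -1.5992925 ]
 [-0.11194894 -1.23910713]]
[0.6182853  0.07297407 0.14053907] [[0.6307 0.0121 0.07  ]
 [0.621  0.1064 0.07  ]
 [0.6112 0.2005 0.07  ]]
```

```bash
python3 -c "
from h import *
go(.6253,.0717,.076,.117)"
```

```text
shift cm [-0.21  0.68  6.45] turn 0.0 tilt fix [0. 0. 0.] yaw now 0.117 tcp [0.6183 0.073  0.1405] F [ 0.   0.5 -2.5] t 7.5
```

```bash
python3 -m crank '[[[-0.21,0.68,0],[0,0,0]],[[0,0,2],[0,0,0]],[[0,0,1.5],[0,0,0]],[[0,0,0.8],[0,0,0]],[[0,0,0],[0,0,0]]]'
python3 -c "
from h import *
go(.6253,.0717,.076,.117)"
python3 -m crank '[[[0,0,0.5],[0,0,0]],[[0,0,0],[0,0,0]]]'
python3 -m crank '[[[0,0,0.5],[0,0,0]],[[0,0,0],[0,0,0]]]'
python3 -c "
from h import *
go(.6253,.0717,.076,.117)"
```

```text
clock: 8.0
tcp_pos: [0.6244, 0.0723, 0.0957]
orientation: [-2.085, -2.347, 0.004]
contact_force: [-0.4, -0.4, -2.2]
grip_width: 0.0454
gripper_force: 53.0
shift cm [-0.07  0.09  1.97] turn 0.001 tilt fix [-0.003  0.     0.   ] yaw now 0.118 tcp [0.6244 0.0723 0.0957] F [-0.4 -0.4 -2.2] t 8.0
clock: 8.2
tcp_pos: [0.6254, 0.0726, 0.0922]
orientation: [2.086, 2.349, -0.0]
contact_force: [-0.1, 0.8, -3.1]
grip_width: 0.0455
gripper_force: 53.0
clock: 8.4
tcp_pos: [0.6261, 0.0728, 0.0911]
orientation: [2.085, 2.347, 0.0]
contact_force: [-8.3, -3.2, 22.8]
grip_width: 0.0456
gripper_force: 55.9
shift cm [-0.09 -0.1   1.52] turn 0.001 tilt fix [0.002 0.002 0.   ] yaw now 0.118 tcp [0.6261 0.0728 0.0911] F [-8.3 -3.2 22.8] t 8.4
```

Contact came at z 0.091, so a cheek is resting on the rail top. The lateral force points to −x, so I'll lift a little, shift that way and retry.

```bash
python3 -m crank '[[[0,0,-0.6],[0,0,0]],[[0,-0.3,0],[0,0,0]],[[0,0,0.3],[0,0,0]],[[0,0,0.4],[0,0,0]],[[0,0,0],[0,0,0]]]'
python3 -c "
from h import *
go(.6253,.0717,.076,.117)"
```

```text
clock: 8.9
tcp_pos: [0.6216, 0.072, 0.085]
orientation: [-2.086, -2.348, 0.002]
contact_force: [-0.2, -0.6, -3.3]
grip_width: 0.0452
gripper_force: 53.1
shift cm [-0.07  0.36  0.9 ] turn 0.001 tilt fix [-0.002  0.     0.   ] yaw now 0.118 tcp [0.6216 0.072  0.085 ] F [-0.2 -0.6 -3.3] t 8.9
```

```bash
python3 -m crank '[[[0,0,0.4],[0,0,0]],[[0,0,0.3],[0,0,0]],[[0,0,0],[0,0,0]]]'
python3 -m crank '[[[0,0,0.2],[0,0,0]],[[0,0,0],[0,0,0]],[[0,0,0],[0,0,0]]]'
python3 -c "
from h import *
go(.6253,.0717,.076,.117)"
```

```text
clock: 9.2
tcp_pos: [0.622, 0.0721, 0.0785]
orientation: [-2.086, -2.348, 0.001]
contact_force: [0.6, -0.8, -1.6]
grip_width: 0.0452
gripper_force: 53.1
clock: 9.5
tcp_pos: [0.6224, 0.0723, 0.0773]
orientation: [2.087, 2.349, 0.0]
contact_force: [0.3, 0.2, -2.5]
grip_width: 0.0453
gripper_force: 53.1
shift cm [-0.09  0.28  0.13] turn 0.001 tilt fix [ 0.  0. -0.] yaw now 0.118 tcp [0.6224 0.0723 0.0773] F [ 0.3  0.2 -2.5] t 9.5
```

```bash
python3 -m crank '[[[0,0,0.25],[0,0,0]],[[0,0,0],[0,0,0]],[[0,0,0],[0,0,0]]]'
echo UP; python3 -m crank '[[[0,0,-0.35],[0,0,0]],[[0,0.15,0],[0,0,0]],[[0,0,0],[0,0,0]]]'
python3 -m crank '[[[0,0.1,0],[0,0,0]],[[0,0,0],[0,0,0]]]'
python3 -m crank '[[[0,0.1,0],[0,0,0]],[[0,0,0],[0,0,0]]]'
echo BACK; python3 -m crank '[[[0,-0.4,0],[0,0,0]],[[0,-0.2,0],[0,0,0]],[[0,0,0],[0,0,0]]]'
python3 -m crank '[[[0,-0.1,0],[0,0,0]],[[0,0,0],[0,0,0]]]'
python3 -m crank '[[[0,-0.1,0],[0,0,0]],[[0,0,0],[0,0,0]]]'
```

```text
clock: 9.8
tcp_pos: [0.6225, 0.0723, 0.0753]
orientation: [2.086, 2.348, 0.0]
contact_force: [-1.9, -0.7, 3.9]
grip_width: 0.0451
gripper_force: 53.6
UP
clock: 10.1
tcp_pos: [0.6227, 0.0723, 0.0778]
orientation: [-2.086, -2.347, 0.003]
contact_force: [-5.1, 0.0, -0.8]
grip_width: 0.0452
gripper_force: 53.4
clock: 10.3
tcp_pos: [0.6228, 0.0723, 0.0775]
orientation: [-2.085, -2.347, 0.006]
contact_force: [-7.4, -0.7, 1.6]
grip_width: 0.045
gripper_force: 53.6
clock: 10.5
tcp_pos: [0.6228, 0.0723, 0.0773]
orientation: [-2.084, -2.346, 0.009]
contact_force: [-8.8, 0.4, 3.2]
grip_width: 0.0456
gripper_force: 53.8
BACK
clock: 10.8
tcp_pos: [0.6203, 0.0719, 0.0784]
orientation: [2.086, 2.348, 0.002]
contact_force: [0.9, -0.3, -3.7]
grip_width: 0.0455
gripper_force: 53.2
clock: 11.0
tcp_pos: [0.6192, 0.0718, 0.0784]
orientation: [2.086, 2.348, 0.001]
contact_force: [-0.7, -0.1, -2.4]
grip_width: 0.045
gripper_force: 53.2
clock: 11.2
tcp_pos: [0.6188, 0.0718, 0.0785]
orientation: [2.086, 2.347, 0.002]
contact_force: [2.6, -0.1, -2.8]
grip_width: 0.0452
gripper_force: 53.0
```

The slot sides touch at x ≈ 0.6225 and 0.6185, so the rail axis is at x ≈ 0.6205 here. I'll centre the carrier, seat it, release, back away and look.

```bash
python3 -m crank '[[[0,0.22,0],[0,0,0]],[[0,0,0.2],[0,0,0]],[[0,0,0.15],[0,0,0]],[[0,0,0.15],[0,0,0]],[[0,0,0],[0,0,0]]]'
python3 -m crank '[[[0,0,0],[0,0,0]],[[0,0,0],[0,0,0]],[[0,0,0],[0,0,0]],[[0,0,0],[0,0,0]]]' 7
python3 -m crank '[[[0,0,-4],[0,0,0]],[[0,0,-5],[0,0,0]],[[0,0,-4],[0,0,0]],[[-3,-3,0],[0,0,0]],[[-3,-3,0],[0,0,0]]]'
python3 -m crank '[[[3.4,-3.4,0],[0,0,0]],[[3.4,-3.4,0],[0,0,0]],[[3.4,-3.4,0],[0,0,0]],[[3.4,-3.4,0],[0,0,0]],[[0,0,0],[0,0,0]]]'
python3 - <<'E'
from det import *
go(.47,-.2537,.12,.117)
for n in("top","scene"):
    p,d=optics.grab_frame(n); np.savez(n+"2.npz",p=p,d=d)
S=np.load("scene2.npz")["p"];T=np.load("top2.npz")["p"]
up=lambda p,c,s:cv2.resize(p[c[1]:c[3],c[0]:c[2],::-1],None,fx=s,fy=s,interpolation=cv2.INTER_CUBIC)
cv2.imwrite("pics/after1.png",np.vstack([up(T,(190,190,390,290),4)[:300],up(S,(200,145,400,220),4)]))
E
```

```text
clock: 11.7
tcp_pos: [0.62, 0.0719, 0.0753]
orientation: [2.086, 2.348, -0.002]
contact_force: [-7.0, -2.8, 16.0]
grip_width: 0.0456
gripper_force: 55.2
clock: 12.1
tcp_pos: [0.6201, 0.072, 0.0731]
orientation: [-2.086, -2.349, 0.0]
contact_force: [0.5, -0.3, 0.4]
grip_width: 0.0696
gripper_force: 0.0
clock: 12.6
tcp_pos: [0.5681, 0.006, 0.2048]
orientation: [2.082, 2.35, 0.004]
contact_force: [-0.0, -1.3, -0.4]
grip_width: 0.0699
gripper_force: 0.0
clock: 13.1
tcp_pos: [0.412, 0.1278, 0.2034]
orientation: [2.077, 2.357, -0.002]
contact_force: [0.3, 0.1, 0.5]
grip_width: 0.07
gripper_force: 0.0
shift cm [-38.57   0.97   8.37] turn 0.009 tilt fix [-0.001  0.001  0.   ] yaw now 0.126 tcp [0.412  0.1278 0.2034] F [0.3 0.1 0.5] t 13.1
```

View pics/after1.png

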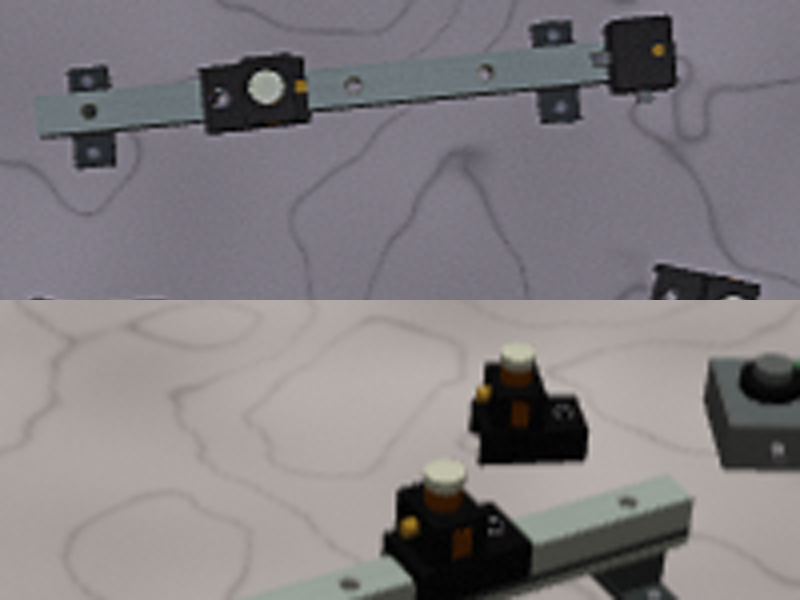

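Carrier2 is seated: its hole is at crop (220,97), midway between stations 4 (90,110) and 2 (353,85) as it should be. Its pose fixes the station coordinates in the robot frame, so next is carrier1.

```bash
python3 -m crank '[[[0,0,0],[0,0,-0.147]],[[0,0,0],[0,0,-0.147]],[[0,0,0],[0,0,-0.147]],[[0,0,0],[0,0,-0.147]],[[0,0,0],[0,0,-0.147]]]' 5
python3 -m crank '[[[0,0,0],[0,0,-0.147]],[[0,0,0],[0,0,-0.147]],[[0,0,0],[0,0,-0.14]],[[0,0,0],[0,0,0]]]'
python3 -c "
from h import *
go(.4389,.2104,.062,1.296)"
```

```text
clock: 13.7
tcp_pos: [0.4178, 0.1234, 0.2032]
orientation: [-1.098, -2.943, -0.001]
contact_force: [-0.1, 0.4, -0.6]
grip_width: 0.0502
gripper_force: 0.0
clock: 14.1
tcp_pos: [0.4176, 0.1234, 0.2032]
orientation: [-0.446, -3.109, -0.001]
contact_force: [-0.6, 0.9, 1.2]
grip_width: 0.0501
gripper_force: 0.0
shift cm [ 0.39  8.93 14.12] turn -0.01 tilt fix [ 0.001 -0.001  0.   ] yaw now 1.286 tcp [0.4176 0.1234 0.2032] F [-0.6  0.9  1.2] t 14.1
```

```bash
python3 -m crank '[[[0.2,4.5,0],[0,0,0]],[[0.2,4.43,0],[0,0,0]],[[0,0,4],[0,0,0]],[[0,0,4],[0,0,0]],[[0,0,0],[0,0,0]]]'
python3 -c "
from h import *
go(.4389,.2104,.062,1.296)"
```

```text
clock: 14.6
tcp_pos: [0.4353, 0.209, 0.119]
orientation: [-0.449, -3.102, 0.007]
contact_force: [-0.3, -1.3, 0.2]
grip_width: 0.0497
gripper_force: 0.0
shift cm [-0.34  0.27  5.7 ] turn -0.013 tilt fix [-0.006 -0.007  0.   ] yaw now 1.283 tcp [0.4353 0.209  0.119 ] F [-0.3 -1.3  0.2] t 14.6
```

```bash
python3 -m crank '[[[-0.1,0.15,1],[0,0,0]],[[0,0,2.5],[0,0,0]],[[0,0,2.3],[0,0,0]],[[0,0,0],[0,0,0]],[[0,0,0],[0,0,0]]]'
python3 -m crank '[[[0,0,0],[0,0,0]],[[0,0,0],[0,0,0]],[[0,0,0],[0,0,0]],[[0,0,0],[0,0,0]],[[0,0,0],[0,0,0]]]' 1 20
python3 -m crank '[[[0,0,0],[0,0,0]],[[0,0,0],[0,0,0]]]'
python3 -m crank '[[[0,0,0],[0,0,0]],[[0,0,0],[0,0,0]],[[0,0,-2],[0,0,0]],[[0,0,-4],[0,0,0]],[[0,0,0],[0,0,0.147]]]' 7
python3 -m crank '[[[0,0,0],[0,0,0.147]],[[0,0,0],[0,0,0.147]],[[0,0,0],[0,0,0.147]],[[0,0,0],[0,0,0.147]],[[0,0,0],[0,0,0.147]]]'
python3 -m crank '[[[0,0,0],[0,0,0.147]],[[0,0,0],[0,0,0.147]],[[0,0,0],[0,0,0.147]],[[0,0,0],[0,0,0.147]],[[0,0,0],[0,0,0.1]]]'
python3 -m crank '[[[0,0,0],[0,0,0]],[[0,0,0],[0,0,0]]]'
python3 -c "
from h import *
go(.4389,.2104,.021,-.275)"
```

```text
clock: 15.1
tcp_pos: [0.4402, 0.2128, 0.0667]
orientation: [0.446, 3.108, 0.001]
contact_force: [0.1, -0.1, 0.7]
grip_width: 0.0498
gripper_force: 0.0
clock: 15.6
tcp_pos: [0.4401, 0.2126, 0.0666]
orientation: [0.445, 3.108, 0.001]
contact_force: [-0.3, -2.2, 8.0]
grip_width: 0.0188
gripper_force: 19.5
clock: 15.8
tcp_pos: [0.4401, 0.2126, 0.0666]
orientation: [0.445, 3.108, 0.001]
contact_force: [-0.4, -1.5, 7.8]
grip_width: 0.0191
gripper_force: 19.5
clock: 16.3
tcp_pos: [0.4411, 0.2142, 0.129]
orientation: [0.672, 3.064, 0.007]
contact_force: [-0.3, 0.2, -0.8]
grip_width: 0.0703
gripper_force: 0.0
clock: 16.8
tcp_pos: [0.4389, 0.2124, 0.1253]
orientation: [-1.737, -2.618, -0.0]
contact_force: [0.1, 0.8, -1.1]
grip_width: 0.0702
gripper_force: 0.0
clock: 17.3
tcp_pos: [0.4389, 0.2125, 0.1253]
orientation: [-2.517, -1.879, 0.0]
contact_force: [0.1, 0.1, 0.2]
grip_width: 0.0699
gripper_force: 0.0
clock: 17.5
tcp_pos: [0.439, 0.2125, 0.1253]
orientation: [2.51, 1.89, 0.0]
contact_force: [1.0, -0.1, -0.3]
grip_width: 0.0701
gripper_force: 0.0
shift cm [-0.2   0.05 10.43] turn -0.005 tilt fix [ 0.  0. -0.] yaw now -0.28 tcp [0.439  0.2125 0.1253] F [ 1.  -0.1 -0.3] t 17.5
```

```bash
python3 -m crank '[[[0,0.1,3],[0,0,0]],[[0,0,3],[0,0,0]],[[0,0,2.5],[0,0,0]],[[0,0,1.9],[0,0,0]],[[0,0,0],[0,0,0]]]' 7 
python3 -m crank '[[[0,0,0],[0,0,0]],[[0,0,0],[0,0,0]],[[0,0,0],[0,0,0]],[[0,0,0],[0,0,0]],[[0,0,0],[0,0,0]]]' 3 50
python3 -m crank '[[[0,0,0],[0,0,0]],[[0,0,0],[0,0,0]]]'
python3 -m crank '[[[0,0,-2],[0,0,0]],[[0,0,-4],[0,0,0]],[[0,0,-4],[0,0,0]],[[0,0,-3],[0,0,0]],[[0,0,0],[0,0,0]]]'
python3 -c "
from h import *
go(.609,.1663,.15,.117)"
```

```text
clock: 18.0
tcp_pos: [0.4383, 0.2112, 0.0192]
orientation: [-2.509, -1.888, 0.007]
contact_force: [0.5, -0.3, -0.5]
grip_width: 0.07
gripper_force: 0.0
clock: 18.5
tcp_pos: [0.4408, 0.2125, 0.0224]
orientation: [2.512, 1.886, 0.003]
contact_force: [-1.0, 0.0, 7.2]
grip_width: 0.0451
gripper_force: 52.2
clock: 18.7
tcp_pos: [0.4408, 0.2125, 0.0224]
orientation: [2.512, 1.886, 0.003]
contact_force: [-1.0, 0.0, 8.2]
grip_width: 0.0455
gripper_force: 52.2
clock: 19.2
tcp_pos: [0.4425, 0.2134, 0.1555]
orientation: [2.511, 1.884, 0.013]
contact_force: [0.7, 1.2, -1.1]
grip_width: 0.0456
gripper_force: 52.1
shift cm [ 0.13 17.3   0.66] turn -0.4 tilt fix [ 0.006 -0.005  0.   ] yaw now -0.283 tcp [0.4425 0.2134 0.1555] F [ 0.7  1.2 -1.1] t 19.2
```

```bash
python3 -m crank '[[[0,4.3,0],[0,0,0]],[[0,4.3,0],[0,0,0]],[[0,4.3,0],[0,0,0]],[[0.13,4.3,0],[0,0,0]],[[0,0,0],[0,0,-0.14]]]'
python3 -m crank '[[[0,0,0],[0,0,-0.13]],[[0,0,0],[0,0,-0.13]],[[0,0,2],[0,0,0]],[[0,0,2],[0,0,0]],[[0,0,0],[0,0,0]]]'
python3 -m crank '[[[0,0,0],[0,0,0]],[[0,0,0],[0,0,0]]]'
python3 -c "
from h import *
go(.6091,.1668,.0764,.114)"
```

```text
clock: 19.7
tcp_pos: [0.6106, 0.1611, 0.1498]
orientation: [2.377, 2.049, 0.001]
contact_force: [-0.1, -0.3, -2.7]
grip_width: 0.0454
gripper_force: 52.1
clock: 20.2
tcp_pos: [0.6029, 0.1637, 0.1074]
orientation: [-2.086, -2.345, 0.01]
contact_force: [0.0, 0.3, -2.9]
grip_width: 0.0455
gripper_force: 52.2
clock: 20.4
tcp_pos: [0.606, 0.1656, 0.112]
orientation: [2.087, 2.347, 0.002]
contact_force: [-0.6, 0.4, -1.8]
grip_width: 0.045
gripper_force: 52.2
shift cm [0.08 0.32 3.56] turn 0.003 tilt fix [ 0.001 -0.     0.   ] yaw now 0.117 tcp [0.606  0.1656 0.112 ] F [-0.6  0.4 -1.8] t 20.4
```

```bash
python3 -m crank '[[[0.08,0.3,1],[0,0,0]],[[0,0,0.9],[0,0,0]],[[0,0,0],[0,0,0]],[[0,0,0],[0,0,0]]]'
python3 -m crank '[[[0,0,0.6],[0,0,0]],[[0,0,0],[0,0,0]],[[0,0,0],[0,0,0]]]'
python3 -m crank '[[[0,0,0.5],[0,0,0]],[[0,0,0],[0,0,0]],[[0,0,0],[0,0,0]]]'
python3 -c "
from h import *
go(.6091,.1668,.0764,.117)"
```

```text
clock: 20.8
tcp_pos: [0.6087, 0.1664, 0.092]
orientation: [2.088, 2.347, -0.0]
contact_force: [1.8, -0.5, -2.6]
grip_width: 0.0453
gripper_force: 52.0
clock: 21.1
tcp_pos: [0.6088, 0.1665, 0.0863]
orientation: [2.088, 2.347, 0.001]
contact_force: [2.9, -0.3, -3.5]
grip_width: 0.0452
gripper_force: 52.0
clock: 21.4
tcp_pos: [0.6088, 0.1665, 0.0812]
orientation: [2.088, 2.347, 0.001]
contact_force: [3.3, 1.0, -3.9]
grip_width: 0.0454
gripper_force: 51.9
shift cm [0.02 0.04 0.48] turn -0.0 tilt fix [ 0.001 -0.    -0.   ] yaw now 0.117 tcp [0.6088 0.1665 0.0812] F [ 3.3  1.  -3.9] t 21.4
```

```bash
python3 -m crank '[[[0,0.3,0],[0,0,0]],[[0,0,0],[0,0,0]],[[0,0,0],[0,0,0]]]'
python3 -m crank '[[[0,0.1,0],[0,0,0]],[[0,0,0],[0,0,0]]]'
python3 -m crank '[[[0,0.1,0],[0,0,0]],[[0,0,0],[0,0,0]]]'
python3 -m crank '[[[0,0.1,0],[0,0,0]],[[0,0,0],[0,0,0]]]'
```

```text
clock: 21.7
tcp_pos: [0.6108, 0.1666, 0.081]
orientation: [-2.087, -2.347, 0.002]
contact_force: [0.3, -0.1, -2.1]
grip_width: 0.0454
gripper_force: 52.2
clock: 21.9
tcp_pos: [0.6123, 0.1668, 0.0813]
orientation: [-2.088, -2.348, 0.0]
contact_force: [-0.4, -0.2, -1.8]
grip_width: 0.0451
gripper_force: 52.2
clock: 22.1
tcp_pos: [0.6124, 0.1669, 0.0811]
orientation: [-2.087, -2.347, 0.003]
contact_force: [-3.1, -0.4, 0.7]
grip_width: 0.0451
gripper_force: 52.4
clock: 22.3
tcp_pos: [0.6125, 0.167, 0.0809]
orientation: [-2.086, -2.346, 0.005]
contact_force: [-6.7, -2.0, 1.0]
grip_width: 0.0456
gripper_force: 52.7
```

```bash
python3 -m crank '[[[0,-0.3,0],[0,0,0.013]],[[0,0,0],[0,0,0]],[[0,0,0],[0,0,0]]]'
python3 -m crank '[[[0,0,0.3],[0,0,0]],[[0,0,0.25],[0,0,0]],[[0,0,0],[0,0,0]],[[0,0,0],[0,0,0]]]'
python3 -c "
from h import *
go(.6106,.1668,.0764,.104)"
```

```text
clock: 22.6
tcp_pos: [0.612, 0.1668, 0.0816]
orientation: [2.102, 2.333, 0.002]
contact_force: [0.1, 0.4, -1.9]
grip_width: 0.0454
gripper_force: 52.3
clock: 23.0
tcp_pos: [0.6119, 0.1668, 0.0764]
orientation: [2.103, 2.333, 0.001]
contact_force: [-2.4, -0.8, 5.5]
grip_width: 0.0451
gripper_force: 53.1
shift cm [ 0.02 -0.13  0.  ] turn -0.0 tilt fix [ 0.001  0.    -0.   ] yaw now 0.104 tcp [0.6119 0.1668 0.0764] F [-2.4 -0.8  5.5] t 23.0
```

```bash
python3 -m crank '[[[0,-0.12,0],[0,0,0]],[[0,0,0],[0,0,0]],[[0,0,0],[0,0,0]]]'
python3 -m crank '[[[0,0,0],[0,0,0]],[[0,0,0],[0,0,0]],[[0,0,0],[0,0,0]],[[0,0,0],[0,0,0]]]' 7
python3 -m crank '[[[0,0,-4],[0,0,0]],[[0,0,-5],[0,0,0]],[[0,0,-4],[0,0,0]],[[-3,-3,0],[0,0,0]],[[-3,-3,0],[0,0,0]]]'
python3 -m crank '[[[-3,-3,0],[0,0,0]],[[-3.4,-2,0],[0,0,0]],[[-3.4,0,0],[0,0,0]],[[-3.4,0,0],[0,0,0]],[[-5,0,0],[0,0,0]]]' 5
python3 - <<'E'
from det import *
go(.4724,-.255,.2,-.173+1.571)
p,d=optics.grab_frame("scene"); np.savez("scene3.npz",p=p,d=d); print("c3 cap was 157.3,197.9:",blob(np.load("scene0.npz")["p"],(90+174/2.571,150+123/2.571),6,False), blob(p,(90+174/2.571,150+123/2.571),6,False))
E
```

```text
clock: 23.3
tcp_pos: [0.6115, 0.1668, 0.0765]
orientation: [2.102, 2.332, 0.003]
contact_force: [4.5, -1.7, 5.0]
grip_width: 0.0457
gripper_force: 52.9
clock: 23.7
tcp_pos: [0.6097, 0.1667, 0.0754]
orientation: [-2.102, -2.334, 0.001]
contact_force: [-0.5, -0.1, -0.0]
grip_width: 0.0702
gripper_force: 0.0
clock: 24.2
tcp_pos: [0.5569, 0.1014, 0.2072]
orientation: [2.1, 2.335, 0.004]
contact_force: [-0.7, -1.3, -1.4]
grip_width: 0.0699
gripper_force: 0.0
clock: 24.7
tcp_pos: [0.5258, -0.0846, 0.2062]
orientation: [2.098, 2.338, 0.002]
contact_force: [1.4, 0.5, 0.4]
grip_width: 0.0502
gripper_force: 0.0
shift cm [-16.37  -7.14   0.61] turn -1.29 tilt fix [ 0.001 -0.001 -0.   ] yaw now 0.108 tcp [ 0.5258 -0.0846  0.2062] F [1.4 0.5 0.4] t 24.7
c3 cap was 157.3,197.9: [156.99152542 197.07711864] [157.00134313 197.06605041]
```

```bash
python3 -m crank '[[[-4.1,-1.8,0],[0,0,0]],[[-4.1,-1.8,0],[0,0,0]],[[-4.1,-1.8,0],[0,0,0]],[[-4.1,-1.8,0],[0,0,0]],[[0,0,0],[0,0,-0.143]]]'
python3 -m crank '[[[0,0,0],[0,0,-0.143]],[[0,0,0],[0,0,-0.143]],[[0,0,0],[0,0,-0.143]],[[0,0,0],[0,0,-0.143]],[[0,0,0],[0,0,-0.143]]]'
python3 -m crank '[[[0,0,0],[0,0,-0.143]],[[0,0,0],[0,0,-0.143]],[[0,0,3],[0,0,-0.143]],[[0,0,4],[0,0,0]],[[0,0,0],[0,0,0]]]'
python3 -m crank '[[[0,0,0],[0,0,0]],[[0,0,0],[0,0,0]]]'
python3 -c "
from h import *
go(.4724,-.255,.065,-.173+1.571)"
```

```text
clock: 25.25
tcp_pos: [0.468, -0.2631, 0.2053]
orientation: [-1.941, -2.47, 0.006]
contact_force: [0.7, 0.8, -0.4]
grip_width: 0.0497
gripper_force: 0.0
clock: 25.75
tcp_pos: [0.4711, -0.2558, 0.2057]
orientation: [-0.933, -2.999, -0.0]
contact_force: [-0.5, -0.2, -0.5]
grip_width: 0.0502
gripper_force: 0.0
clock: 26.25
tcp_pos: [0.4677, -0.2548, 0.1316]
orientation: [-0.282, -3.121, -0.006]
contact_force: [-0.7, 0.4, 0.2]
grip_width: 0.0497
gripper_force: 0.0
clock: 26.45
tcp_pos: [0.4726, -0.2562, 0.1376]
orientation: [0.282, 3.127, -0.001]
contact_force: [0.7, -0.3, 0.2]
grip_width: 0.0498
gripper_force: 0.0
shift cm [0.06 0.12 7.26] turn -0.007 tilt fix [-0.001  0.002 -0.   ] yaw now 1.391 tcp [ 0.4726 -0.2562  0.1376] F [ 0.7 -0.3  0.2] t 26.45
```

```bash
python3 -m crank '[[[0,0.1,3],[0,0,0]],[[0,0,2.5],[0,0,0]],[[0,0,1.6],[0,0,0]],[[0,0,0],[0,0,0]],[[0,0,0],[0,0,0]]]'
python3 -m crank '[[[0,0,0],[0,0,0]],[[0,0,0],[0,0,0]],[[0,0,0],[0,0,0]],[[0,0,0],[0,0,0]],[[0,0,0],[0,0,0]]]' 1 20
python3 -m crank '[[[0,0,0],[0,0,0]],[[0,0,0],[0,0,0]]]'
python3 -m crank '[[[0,0,0],[0,0,0]],[[0,0,0],[0,0,0]],[[0,0,-2],[0,0,0]],[[0,0,-4],[0,0,0]],[[0,0,0],[0,0,0.147]]]' 7
python3 -m crank '[[[0,0,0],[0,0,0.147]],[[0,0,0],[0,0,0.147]],[[0,0,0],[0,0,0.147]],[[0,0,0],[0,0,0.147]],[[0,0,0],[0,0,0.147]]]'
python3 -m crank '[[[0,0,0],[0,0,0.147]],[[0,0,0],[0,0,0.147]],[[0,0,0],[0,0,0.147]],[[0,0,0],[0,0,0.147]],[[0,0,0],[0,0,0.1]]]'
python3 -m crank '[[[0,0,0],[0,0,0]],[[0,0,0],[0,0,0]]]'
python3 -c "
from h import *
go(.4724,-.255,.021,-.173)"
```

```text
clock: 26.95
tcp_pos: [0.4724, -0.2553, 0.0659]
orientation: [0.282, 3.128, -0.001]
contact_force: [-0.3, 0.7, 0.1]
grip_width: 0.0502
gripper_force: 0.0
clock: 27.45
tcp_pos: [0.4725, -0.2549, 0.0658]
orientation: [0.281, 3.127, -0.0]
contact_force: [-0.2, 2.4, 6.5]
grip_width: 0.0198
gripper_force: 19.8
clock: 27.65
tcp_pos: [0.4726, -0.2549, 0.0658]
orientation: [0.281, 3.127, -0.0]
contact_force: [-0.4, 2.3, 6.7]
grip_width: 0.0195
gripper_force: 19.8
clock: 28.15
tcp_pos: [0.4741, -0.256, 0.1287]
orientation: [0.513, 3.093, -0.002]
contact_force: [0.6, -0.8, -0.4]
grip_width: 0.0699
gripper_force: 0.0
clock: 28.65
tcp_pos: [0.4711, -0.2552, 0.1246]
orientation: [-1.599, -2.704, 0.0]
contact_force: [0.7, 0.4, 0.1]
grip_width: 0.0699
gripper_force: 0.0
clock: 29.15
tcp_pos: [0.4711, -0.2551, 0.1245]
orientation: [-2.416, -2.007, 0.001]
contact_force: [-0.2, 0.0, -0.1]
grip_width: 0.0698
gripper_force: 0.0
clock: 29.35
tcp_pos: [0.4714, -0.255, 0.1247]
orientation: [-2.408, -2.017, 0.001]
contact_force: [-0.1, 1.0, 1.0]
grip_width: 0.0702
gripper_force: 0.0
shift cm [ 0.02  0.11 10.37] turn -0.003 tilt fix [-0.  0. -0.] yaw now -0.176 tcp [ 0.4714 -0.255   0.1247] F [-0.1  1.   1. ] t 29.35
```

```bash
python3 -m crank '[[[0,0.1,3],[0,0,0]],[[0,0,3],[0,0,0]],[[0,0,2.5],[0,0,0]],[[0,0,1.8],[0,0,0]],[[0,0,0],[0,0,0]]]' 7 
python3 -m crank '[[[0,0,0],[0,0,0]],[[0,0,0],[0,0,0]],[[0,0,0],[0,0,0]],[[0,0,0],[0,0,0]],[[0,0,0],[0,0,0]]]' 3 50
python3 -m crank '[[[0,0,0],[0,0,0]],[[0,0,0],[0,0,0]]]'
python3 -m crank '[[[0,0,-2],[0,0,0]],[[0,0,-4],[0,0,0]],[[0,0,-4],[0,0,0]],[[0,0,-3],[0,0,0]],[[0,0,0],[0,0,0]]]'
python3 -c "
from h import *
go(.6301,-.0221,.15,.104)"
```

```text
clock: 29.85
tcp_pos: [0.4706, -0.2545, 0.0195]
orientation: [-2.406, -2.014, 0.003]
contact_force: [-0.7, 1.1, 0.4]
grip_width: 0.0705
gripper_force: 0.0
clock: 30.35
tcp_pos: [0.4733, -0.2557, 0.0229]
orientation: [2.41, 2.013, 0.001]
contact_force: [-1.8, -0.3, 6.8]
grip_width: 0.0456
gripper_force: 52.3
clock: 30.55
tcp_pos: [0.4733, -0.2557, 0.0229]
orientation: [2.41, 2.013, 0.001]
contact_force: [-1.6, -0.4, 7.1]
grip_width: 0.0452
gripper_force: 52.3
clock: 31.05
tcp_pos: [0.4752, -0.2563, 0.1562]
orientation: [2.405, 2.009, 0.005]
contact_force: [0.5, -0.3, -2.2]
grip_width: 0.0454
gripper_force: 52.2
shift cm [25.81 11.06  0.65] turn -0.283 tilt fix [ 0.008  0.002 -0.   ] yaw now -0.179 tcp [ 0.4752 -0.2563  0.1562] F [ 0.5 -0.3 -2.2] t 31.05
```

```bash
python3 -m crank '[[[3.7,1.6,0],[0,0,0]],[[3.7,1.6,0],[0,0,0]],[[3.7,1.6,0],[0,0,0]],[[3.7,1.6,0],[0,0,0]],[[3.7,1.6,0],[0,0,0]]]'
python3 -m crank '[[[3.7,1.6,0],[0,0,0]],[[3.7,1.5,0],[0,0,0]],[[0,0,0],[0,0,-0.14]],[[0,0,0],[0,0,-0.143]],[[0,0,0],[0,0,0]]]'
python3 -m crank '[[[0,0,2],[0,0,0]],[[0,0,2],[0,0,0]],[[0,0,0],[0,0,0]],[[0,0,0],[0,0,0]]]'
python3 -c "
from h import *
go(.6301,-.0228,.0769,.104)"
```

```text
clock: 31.55
tcp_pos: [0.584, -0.086, 0.1505]
orientation: [-2.41, -2.013, 0.002]
contact_force: [0.2, -0.1, -3.5]
grip_width: 0.0452
gripper_force: 52.1
clock: 32.05
tcp_pos: [0.627, -0.0199, 0.1501]
orientation: [-2.099, -2.334, 0.002]
contact_force: [0.4, -0.1, -2.1]
grip_width: 0.0452
gripper_force: 51.9
clock: 32.45
tcp_pos: [0.6273, -0.0204, 0.1114]
orientation: [-2.105, -2.331, 0.002]
contact_force: [0.1, -0.6, -2.0]
grip_width: 0.0451
gripper_force: 52.0
shift cm [-0.27  0.26  3.45] turn -0.002 tilt fix [-0.001 -0.     0.   ] yaw now 0.102 tcp [ 0.6273 -0.0204  0.1114] F [ 0.1 -0.6 -2. ] t 32.45
```

```bash
python3 -m crank '[[[-0.27,0.26,1],[0,0,0]],[[0,0,0.9],[0,0,0]],[[0,0,0],[0,0,0]],[[0,0,0],[0,0,0]]]'
python3 -m crank '[[[0,0,0.6],[0,0,0]],[[0,0,0],[0,0,0]],[[0,0,0],[0,0,0]]]'
python3 -m crank '[[[0,0,0.5],[0,0,0]],[[0,0,0],[0,0,0]],[[0,0,0],[0,0,0]]]'
python3 -m crank '[[[0,0,0.3],[0,0,0]],[[0,0,0.2],[0,0,0]],[[0,0,0],[0,0,0]],[[0,0,0],[0,0,0]]]'
python3 -c "
from h import *
go(.6301,-.0228,.0769,.104)"
```

```text
clock: 32.85
tcp_pos: [0.6305, -0.0226, 0.0926]
orientation: [-2.103, -2.333, 0.001]
contact_force: [-0.3, 0.5, -2.7]
grip_width: 0.0457
gripper_force: 52.0
clock: 33.15
tcp_pos: [0.6306, -0.0225, 0.0867]
orientation: [-2.103, -2.334, 0.0]
contact_force: [0.1, -0.1, -2.5]
grip_width: 0.0453
gripper_force: 52.0
clock: 33.45
tcp_pos: [0.6306, -0.0226, 0.0816]
orientation: [-2.103, -2.334, 0.0]
contact_force: [-0.9, 0.5, -2.3]
grip_width: 0.0452
gripper_force: 52.0
clock: 33.85
tcp_pos: [0.6308, -0.0225, 0.0769]
orientation: [2.103, 2.334, 0.0]
contact_force: [-1.9, 0.1, -0.4]
grip_width: 0.0454
gripper_force: 52.4
shift cm [-0.02 -0.08  0.  ] turn 0.0 tilt fix [0. 0. 0.] yaw now 0.104 tcp [ 0.6308 -0.0225  0.0769] F [-1.9  0.1 -0.4] t 33.85
```

```bash
python3 -m crank '[[[0,0,0.1],[0,0,0]],[[0,0,0],[0,0,0]],[[0,0,0],[0,0,0]]]'
python3 -m crank '[[[0,0,0],[0,0,0]],[[0,0,0],[0,0,0]],[[0,0,0],[0,0,0]],[[0,0,0],[0,0,0]]]' 7
python3 -m crank '[[[0,0,-4],[0,0,0]],[[0,0,-5],[0,0,0]],[[0,0,-4],[0,0,0]],[[-3,-3,0],[0,0,0]],[[-3,-3,0],[0,0,0]]]'
python3 -m crank '[[[-4.5,0,0],[0,0,0]],[[-4.5,0,0],[0,0,0]],[[-4.5,0,0],[0,0,0]],[[-4.5,0,0],[0,0,0]],[[-4.5,0,0],[0,0,0]]]' 5
python3 - <<'E'
from det import *
go(.5853,-.364,.12,.136+1.571)
for n in("top","scene"):
    p,d=optics.grab_frame(n); np.savez(n+"4.npz",p=p,d=d)
S=np.load("scene4.npz")["p"];T=np.load("top4.npz")["p"]
up=lambda p,c,s:cv2.resize(p[c[1]:c[3],c[0]:c[2],::-1],None,fx=s,fy=s,interpolation=cv2.INTER_CUBIC)
cv2.imwrite("pics/after3.png",np.vstack([up(T,(190,190,390,240),4),up(S,(200,165,400,255),4)]))
E
```

```text
clock: 34.15
tcp_pos: [0.6309, -0.0225, 0.0769]
orientation: [2.103, 2.333, -0.0]
contact_force: [-3.7, -0.6, 8.2]
grip_width: 0.0451
gripper_force: 53.3
clock: 34.55
tcp_pos: [0.6307, -0.0225, 0.0756]
orientation: [-2.103, -2.334, 0.0]
contact_force: [0.7, -0.6, 0.2]
grip_width: 0.07
gripper_force: 0.0
clock: 35.05
tcp_pos: [0.5781, -0.0879, 0.2075]
orientation: [2.098, 2.335, 0.004]
contact_force: [-0.1, -1.6, -0.2]
grip_width: 0.07
gripper_force: 0.0
clock: 35.55
tcp_pos: [0.6006, -0.3141, 0.2058]
orientation: [2.103, 2.334, 0.0]
contact_force: [1.4, -0.5, -0.4]
grip_width: 0.0498
gripper_force: 0.0
shift cm [-4.81 -2.04  8.58] turn 1.539 tilt fix [ 0.  0. -0.] yaw now 0.104 tcp [ 0.6006 -0.3141  0.2058] F [ 1.4 -0.5 -0.4] t 35.55
```

View pics/after3.png

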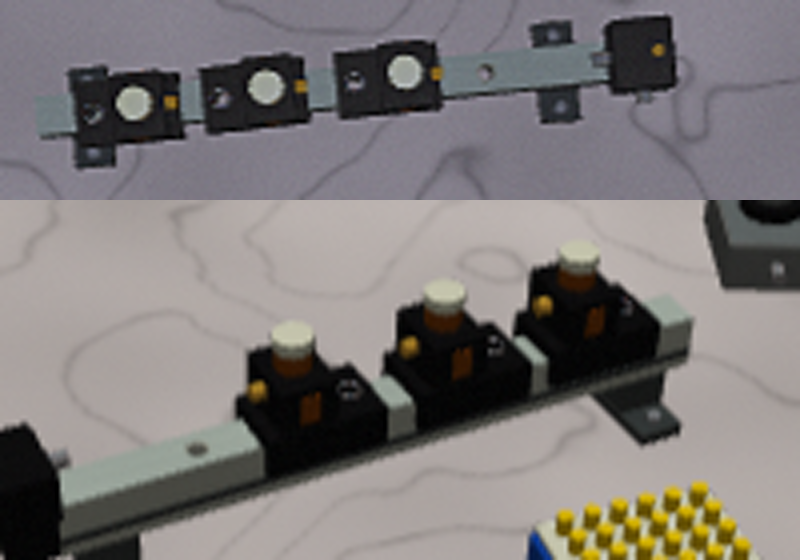

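```bash
python3 - <<'E'
from det import *
S=np.load("scene4.npz")["p"];T=np.load("top4.npz")["p"]
t=np.array([blob(T,(190+x/4,190+y/4),7,False) for x,y in[(404,71),(266,87),(133,103)]]);s=np.array([blob(S,(200+x/4,165+(y-200)/4),5,False) for x,y in[(293,338),(444,293),(578,252)]])
print(t,s); P=tri(t,s); print(P.round(4))
for Q in(P[:,:3],onz("top",t,.131),onz("scene",s,.129)): print(Q.round(4).tolist(),np.linalg.norm(np.diff(Q,axis=0),axis=1).round(4))
for n,im,h in(("top",T,[(190+x/4,190+y/4) for x,y in[(355,80),(220,97),(92,113)]]),("scene",S,[(200+x/4,165+(y-200)/4) for x,y in[(348,389),(496,345),(627,305)]])):
    b=onz(n,np.array(h)-.4,.08); print(n,b.round(4).tolist(),np.linalg.norm(np.diff(b,axis=0),axis=1).round(4))
T2=np.load("top2.npz")["p"]
q=np.array([blob(T2,(190+x/4,190+y/4),3,True) for x,y in[(485,72),(353,85),(90,110)]]); print("st1,2,4 top",q,onz("top",q,.07).round(4))
E
```

```text
[[290.78000384 207.52853848]
 [256.08120344 211.27695614]
 [222.94865772 215.35806731]] [[272.69252717 197.78801675]
 [310.78205128 187.15464744]
 [344.34162162 177.20972973]]
[[ 0.6319 -0.0215  0.133   0.0038]
 [ 0.6209  0.0729  0.1327  0.0034]
 [ 0.609   0.163   0.1327  0.0037]]
[[0.6319, -0.0215, 0.133], [0.6209, 0.0729, 0.1327], [0.609, 0.163, 0.1327]] [0.0951 0.0908]
[[0.6327, -0.0197, 0.131], [0.6217, 0.0747, 0.131], [0.6099, 0.1649, 0.131]] [0.095 0.091]
[[0.6261, -0.0214, 0.129], [0.6156, 0.0736, 0.129], [0.6036, 0.164, 0.129]] [0.0956 0.0912]
top [[0.6311, 0.0151, 0.08], [0.6182, 0.1108, 0.08], [0.6061, 0.2017, 0.08]] [0.0966 0.0917]
scene [[0.624, 0.0131, 0.08], [0.613, 0.1105, 0.08], [0.6017, 0.2029, 0.08]] [0.098  0.0931]
st1,2,4 top [[311.63732768 206.56415695]
 [277.8115942  209.80434783]
 [211.94568842 217.3654121 ]] [[ 0.6413 -0.0797  0.07  ]
 [ 0.6313  0.0168  0.07  ]
 [ 0.6081  0.2053  0.07  ]]
```

Carriers 2 and 3 sit on their stations, but carrier1's cap spacing is 91 mm instead of 95. I'll go back, regrip it and shift it 4 mm along the rail.

```bash
python3 -m crank '[[[4.8,0,0],[0,0,0]],[[4.8,0,0],[0,0,0]],[[4.8,0,0],[0,0,0]],[[4.8,0,0],[0,0,0]],[[4.8,0,0],[0,0,0]]]' 7
python3 -m crank '[[[4.8,0,0],[0,0,0]],[[4.8,0,0],[0,0,0]],[[4.8,1,0],[0,0,0]],[[4.8,2,0],[0,0,0]],[[4,3,0],[0,0,0]]]' 7
python3 -m crank '[[[0,0,0],[0,0,0]],[[0,0,0],[0,0,0]]]'
python3 -c "
from h import *
go(.611,.163,.0764,.104)"
```

```text
clock: 36.15
tcp_pos: [0.5752, -0.0716, 0.2058]
orientation: [2.103, 2.334, 0.0]
contact_force: [0.7, 1.2, -0.2]
grip_width: 0.0698
gripper_force: 0.0
clock: 36.65
tcp_pos: [0.6096, 0.1645, 0.2062]
orientation: [-2.101, -2.336, 0.0]
contact_force: [1.4, -0.4, 0.7]
grip_width: 0.0699
gripper_force: 0.0
clock: 36.85
tcp_pos: [0.6104, 0.1633, 0.2053]
orientation: [-2.099, -2.336, 0.0]
contact_force: [0.5, -0.4, -0.0]
grip_width: 0.0705
gripper_force: 0.0
shift cm [-0.04  0.06 12.89] turn 0.003 tilt fix [-0.001 -0.     0.   ] yaw now 0.107 tcp [0.6104 0.1633 0.2053] F [ 0.5 -0.4 -0. ] t 36.85
```

```bash
python3 -m crank '[[[0,0,4],[0,0,0]],[[0,0,4],[0,0,0]],[[0,0,3],[0,0,0]],[[0,0,1.8],[0,0,0]],[[0,0,0],[0,0,0]]]' 7
python3 -m crank '[[[0,0,0],[0,0,0]],[[0,0,0],[0,0,0]],[[0,0,0],[0,0,0]],[[0,0,0],[0,0,0]],[[0,0,0],[0,0,0]]]' 3 50
python3 -m crank '[[[0,0,-0.15],[0,0,0]],[[0.2,0,0],[0,0,0]],[[0.2,0,0],[0,0,0]],[[0,0,0],[0,0,0]]]'
python3 -m crank '[[[0,0,0.2],[0,0,0]],[[0,0,0],[0,0,0]],[[0,0,0],[0,0,0]]]'
```

```text
clock: 37.35
tcp_pos: [0.6085, 0.1585, 0.0749]
orientation: [-2.104, -2.33, 0.009]
contact_force: [-0.6, 0.0, -0.2]
grip_width: 0.0701
gripper_force: 0.0
clock: 37.85
tcp_pos: [0.6118, 0.1614, 0.0795]
orientation: [2.102, 2.332, 0.003]
contact_force: [-1.0, -2.0, 7.2]
grip_width: 0.0455
gripper_force: 53.1
clock: 38.25
tcp_pos: [0.6105, 0.1657, 0.0795]
orientation: [2.103, 2.334, 0.0]
contact_force: [-0.4, -1.6, 2.2]
grip_width: 0.0453
gripper_force: 52.5
clock: 38.55
tcp_pos: [0.6105, 0.1657, 0.0794]
orientation: [2.102, 2.333, 0.0]
contact_force: [-6.7, -3.7, 16.6]
grip_width: 0.0454
gripper_force: 54.4
```

```bash
python3 -m crank '[[[0,0,0],[0,0,0]],[[0,0,0],[0,0,0]],[[0,0,0],[0,0,0]],[[0,0,0],[0,0,0]]]' 7
python3 -m crank '[[[0,0,-4],[0,0,0]],[[0,0,-5],[0,0,0]],[[0,0,-4],[0,0,0]],[[-4,-3,0],[0,0,0]],[[-4,-3,0],[0,0,0]]]'
python3 -m crank '[[[-4.8,0,0],[0,0,0]],[[-4.8,0,0],[0,0,0]],[[-4.8,0,0],[0,0,0]],[[-4.8,0,0],[0,0,0]],[[-4.8,0,0],[0,0,0]]]' 5
python3 -m crank '[[[-4.8,0,0],[0,0,0]],[[-4.8,0,0],[0,0,0]],[[-4.8,0,0],[0,0,0]],[[-4.8,1,0],[0,0,0]],[[0,0,0],[0,0,0]]]' 5
cat > caps.py <<'E'
from det import *
import sys
S,_=optics.grab_frame("scene");T,_=optics.grab_frame("top"); np.savez("last.npz",S=S,T=T)
t=np.array([blob(T,c,7,False) for c in [(290.8,207.5),(256.1,211.3),(222.3,215.3)]]);s=np.array([blob(S,c,5,False) for c in [(272.7,197.8),(310.8,187.1),(344.8,177)]])
for Q in(tri(t,s)[:,:3],onz("top",t,.131),onz("scene",s,.129)): print(Q.round(4).tolist(),np.linalg.norm(np.diff(Q,axis=0),axis=1).round(4))
E
python3 caps.py; python3 -c "
from h import *
go(.5853,-.364,.12,.136+1.571)"
```

```text
clock: 38.95
tcp_pos: [0.6101, 0.1657, 0.0769]
orientation: [-2.102, -2.334, 0.0]
contact_force: [-0.1, -0.5, -0.1]
grip_width: 0.0699
gripper_force: 0.0
clock: 39.45
tcp_pos: [0.5594, 0.0805, 0.2087]
orientation: [2.098, 2.336, 0.005]
contact_force: [1.2, -2.5, 0.1]
grip_width: 0.0698
gripper_force: 0.0
clock: 39.95
tcp_pos: [0.5838, -0.1609, 0.2073]
orientation: [2.103, 2.334, 0.0]
contact_force: [1.0, 0.6, -0.0]
grip_width: 0.0496
gripper_force: 0.0
clock: 40.45
tcp_pos: [0.6122, -0.3582, 0.2059]
orientation: [2.113, 2.322, -0.006]
contact_force: [-0.8, -0.8, 0.5]
grip_width: 0.0498
gripper_force: 0.0
[[0.6319, -0.0215, 0.1328], [0.621, 0.073, 0.1327], [0.6111, 0.1684, 0.1326]] [0.0951 0.096 ]
[[0.6327, -0.0198, 0.131], [0.6217, 0.0747, 0.131], [0.6121, 0.1706, 0.131]] [0.095  0.0964]
[[0.6265, -0.0214, 0.129], [0.6157, 0.0736, 0.129], [0.6059, 0.1692, 0.129]] [0.0957 0.096 ]
shift cm [-1.12 -2.92  8.63] turn 1.536 tilt fix [-0.001 -0.001 -0.   ] yaw now 0.102 tcp [ 0.6133 -0.35    0.2062] F [-1.3  0.6  0.1] t 40.55
```

```bash
python3 -m crank '[[[-1.2,-2.8,0],[0,0,0]],[[0,0,0],[0,0,0.14]],[[0,0,0],[0,0,0.14]],[[0,0,0],[0,0,0.14]],[[0,0,0],[0,0,0.14]]]'
python3 -m crank '[[[0,0,0],[0,0,0.14]],[[0,0,0],[0,0,0.14]],[[0,0,0],[0,0,0.14]],[[0,0,0],[0,0,0.14]],[[0,0,0],[0,0,0.14]]]'
python3 -m crank '[[[0,0,3],[0,0,0.14]],[[0,0,3],[0,0,0.136]],[[0,0,2],[0,0,0]],[[0,0,0],[0,0,0]],[[0,0,0],[0,0,0]]]'
python3 -c "
from h import *
go(.5865,-.365,.05,.136+1.571);print(monitor.get_obs()['joints'].round(2))"
```

```text
clock: 41.05
tcp_pos: [0.5876, -0.361, 0.2074]
orientation: [-2.668, -1.658, -0.001]
contact_force: [-0.4, 0.3, -0.1]
grip_width: 0.0497
gripper_force: 0.0
clock: 41.55
tcp_pos: [0.5876, -0.3609, 0.2073]
orientation: [-3.074, -0.642, -0.001]
contact_force: [-0.2, 0.4, -1.7]
grip_width: 0.0505
gripper_force: 0.0
clock: 42.05
tcp_pos: [0.5877, -0.3621, 0.1277]
orientation: [-3.133, -0.221, -0.0]
contact_force: [0.6, -0.1, 1.6]
grip_width: 0.0501
gripper_force: 0.0
shift cm [-0.16  0.28  7.77] turn 0.005 tilt fix [-0.001 -0.    -0.   ] yaw now -1.43 tcp [ 0.5877 -0.3621  0.1277] F [ 0.6 -0.1  1.6] t 42.05
[ 0.47  0.6  -0.01  1.6   0.01  0.94 -0.97]
```

```bash
python3 -m crank '[[[-0.16,0.28,2],[0,0,0]],[[0,0,3],[0,0,0]],[[0,0,2.7],[0,0,0]],[[0,0,0],[0,0,0]],[[0,0,0],[0,0,0]]]'
python3 -m crank '[[[0,0,0],[0,0,0]],[[0,0,0],[0,0,0]],[[0,0,0],[0,0,0]],[[0,0,0],[0,0,0]],[[0,0,0],[0,0,0]]]' 0.5 20
python3 -m crank '[[[0,0,0],[0,0,0]],[[0,0,0],[0,0,0]]]'
python3 -m crank '[[[0,0,0],[0,0,0]],[[0,0,0],[0,0,0]],[[0,0,-2],[0,0,0]],[[0,0,-3],[0,0,0]],[[0,0,0],[0,0,0]]]' 5
```

```text
clock: 42.55
tcp_pos: [0.5869, -0.3667, 0.0519]
orientation: [3.133, 0.219, 0.002]
contact_force: [0.1, -0.2, 0.3]
grip_width: 0.0499
gripper_force: 0.0
clock: 43.05
tcp_pos: [0.5871, -0.367, 0.0521]
orientation: [3.133, 0.218, 0.004]
contact_force: [-0.1, 0.8, 6.5]
grip_width: 0.0141
gripper_force: 19.4
clock: 43.25
tcp_pos: [0.5871, -0.3669, 0.0521]
orientation: [3.133, 0.218, 0.004]
contact_force: [-0.3, 2.2, 7.3]
grip_width: 0.0141
gripper_force: 19.4
clock: 43.75
tcp_pos: [0.5882, -0.3684, 0.1045]
orientation: [3.13, 0.217, 0.009]
contact_force: [0.6, -0.6, 1.0]
grip_width: 0.05
gripper_force: 0.0
```

```bash
python3 -m crank '[[[0,0,0],[0,0,-0.143]],[[0,0,0],[0,0,-0.143]],[[0,0,0],[0,0,-0.143]],[[0,0,0],[0,0,-0.143]],[[0,0,0],[0,0,-0.143]]]' 2.6
python3 -m crank '[[[0,0,0],[0,0,-0.143]],[[0,0,0],[0,0,-0.143]],[[0,0,0],[0,0,-0.143]],[[0,0,0],[0,0,-0.143]],[[0,0,0],[0,0,-0.143]]]'
python3 -m crank '[[[0,0,0],[0,0,-0.14]],[[0,0,0],[0,0,0]],[[0,0,0],[0,0,0]]]'
python3 -c "
from h import *
go(.5868,-.3669,.045,.136)"
```

```text
clock: 44.25
tcp_pos: [0.5855, -0.3667, 0.0996]
orientation: [-2.855, -1.309, 0.001]
contact_force: [0.1, -0.0, 0.1]
grip_width: 0.0263
gripper_force: 0.0
clock: 44.75
tcp_pos: [0.5855, -0.3668, 0.0996]
orientation: [-2.217, -2.225, 0.001]
contact_force: [-0.3, -0.1, -0.3]
grip_width: 0.0258
gripper_force: 0.0
clock: 45.05
tcp_pos: [0.5856, -0.3668, 0.0998]
orientation: [-2.067, -2.365, -0.0]
contact_force: [0.1, 0.1, -0.2]
grip_width: 0.0259
gripper_force: 0.0
shift cm [-0.03  0.12  5.48] turn -0.002 tilt fix [-0.    -0.001  0.   ] yaw now 0.134 tcp [ 0.5856 -0.3668  0.0998] F [ 0.1  0.1 -0.2] t 45.05
```

```bash
python3 -m crank '[[[0,0.1,2],[0,0,0]],[[0,0,2],[0,0,0]],[[0,0,1.4],[0,0,0]],[[0,0,0],[0,0,0]],[[0,0,0],[0,0,0]]]'
python3 -m crank '[[[0,0,0],[0,0,0]],[[0,0,0],[0,0,0]],[[0,0,0],[0,0,0]],[[0,0,0],[0,0,0]],[[0,0,0],[0,0,0]]]' 0.5 60
python3 -m crank '[[[0,0,0],[0,0,0]],[[0,0,0],[0,0,0]]]'
python3 -m crank '[[[0,0,-3],[0,0,0]],[[0,0,-4],[0,0,0]],[[0,0,-4],[0,0,0]],[[0,0,-2],[0,0,0]],[[0,0,0],[0,0,0]]]'
python3 -c "
from h import *
go(.6071,.2035,.17,.104)"
```

```text
clock: 45.55
tcp_pos: [0.5871, -0.3666, 0.0464]
orientation: [-2.064, -2.368, 0.0]
contact_force: [0.3, -0.3, -0.1]
grip_width: 0.0257
gripper_force: 0.0
clock: 46.05
tcp_pos: [0.5859, -0.3671, 0.0474]
orientation: [-2.064, -2.368, 0.002]
contact_force: [-5.4, 0.7, 4.9]
grip_width: 0.0133
gripper_force: 58.1
clock: 46.25
tcp_pos: [0.5859, -0.3671, 0.0474]
orientation: [-2.064, -2.368, 0.002]
contact_force: [-5.3, 0.7, 4.1]
grip_width: 0.0131
gripper_force: 58.1
clock: 46.75
tcp_pos: [0.5898, -0.3676, 0.1816]
orientation: [2.058, 2.362, 0.003]
contact_force: [0.1, 0.1, -0.6]
grip_width: 0.0126
gripper_force: 58.7
shift cm [56.34  9.54  0.94] turn 0.034 tilt fix [ 0.007  0.005 -0.   ] yaw now 0.138 tcp [ 0.5898 -0.3676  0.1816] F [ 0.1  0.1 -0.6] t 46.75
```

```bash
python3 -m crank '[[[4.7,0,-2],[0,0,0]],[[4.7,0,0],[0,0,0]],[[4.7,0,0],[0,0,0]],[[4.7,0,0],[0,0,0]],[[4.7,0,0],[0,0,0]]]'
python3 -m crank '[[[4.7,2,0],[0,0,0]],[[4.7,2,0],[0,0,0]],[[4.5,2,0],[0,0,0]],[[0,2,0],[0,0,0]],[[0,0,0],[0,0,0.034]]]'
python3 -m crank '[[[0,0,0],[0,0,0]],[[0,0,0],[0,0,0]],[[0,0,0],[0,0,0]]]'
python3 -c "
from h import *
go(.627,.0140,.13,.104)"
```

```text
clock: 47.25
tcp_pos: [0.554, -0.133, 0.1953]
orientation: [-2.063, -2.369, -0.0]
contact_force: [1.4, 1.1, -1.1]
grip_width: 0.013
gripper_force: 58.8
clock: 47.75
tcp_pos: [0.6159, 0.015, 0.1953]
orientation: [-2.098, -2.338, -0.003]
contact_force: [-0.6, -0.3, -0.8]
grip_width: 0.0125
gripper_force: 58.8
clock: 48.05
tcp_pos: [0.6139, 0.0112, 0.1956]
orientation: [-2.103, -2.334, 0.001]
contact_force: [0.2, 0.9, -0.3]
grip_width: 0.013
gripper_force: 58.8
shift cm [0.14 1.34 6.56] turn -0.0 tilt fix [-0.001  0.    -0.   ] yaw now 0.104 tcp [0.6139 0.0112 0.1956] F [ 0.2  0.9 -0.3] t 48.05
```

```bash
python3 -m crank '[[[0.14,1.34,2],[0,0,0]],[[0,0,3],[0,0,0]],[[0,0,1.7],[0,0,0]],[[0,0,0],[0,0,0]],[[0,0,0],[0,0,0]]]'
python3 - <<'E'
from det import *
go(.627,.0140,.0914,.104)
p,_=optics.grab_frame("scene"); u,v=proj("scene",[.627,.014,.09])[0]; x0,y0=int(u)-40,int(v)-40
cv2.imwrite("pics/pin1.png",cv2.resize(p[y0:y0+75,x0:x0+100,::-1],None,fx=7,fy=7,interpolation=cv2.INTER_CUBIC)); print(x0,y0,u,v)
E
```

```text
clock: 48.55
tcp_pos: [0.6275, 0.0144, 0.1293]
orientation: [-2.103, -2.334, -0.0]
contact_force: [-0.8, 0.2, -0.1]
grip_width: 0.0128
gripper_force: 58.8
shift cm [-0.04 -0.05  3.79] turn -0.0 tilt fix [-0. -0.  0.] yaw now 0.104 tcp [0.6275 0.0144 0.1293] F [-0.8  0.2 -0.1] t 48.55
247 169 287.5357909760363 209.01625595064695
```

View pics/pin1.png

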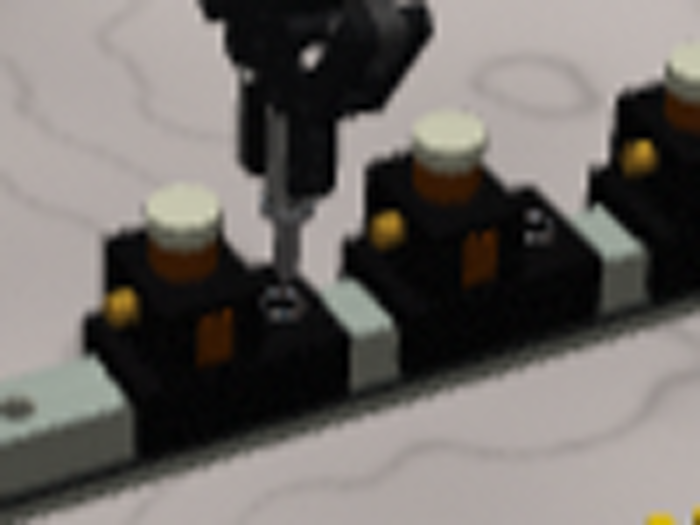

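The pin is held vertically over carrier3's hole, with its tip at crop (287,283) and the ring at (281,303). It may be 1–2 mm too far +y, so I'll nudge it and lower it step by step.

```bash
python3 -m crank '[[[-0.14,-0.05,0.6],[0,0,0]],[[0,0,0.4],[0,0,0]],[[0,0,0],[0,0,0]]]'
python3 -m crank '[[[0,0,0.3],[0,0,0]],[[0,0,0.2],[0,0,0]],[[0,0,0],[0,0,0]]]'
python3 -m crank '[[[0,0,0.3],[0,0,0]],[[0,0,0],[0,0,0]]]'
```

```text
clock: 48.9
tcp_pos: [0.6268, 0.0128, 0.1186]
orientation: [-2.103, -2.334, 0.001]
contact_force: [0.3, 0.9, -1.1]
grip_width: 0.0131
gripper_force: 58.8
clock: 49.2
tcp_pos: [0.6273, 0.0131, 0.1138]
orientation: [2.103, 2.334, 0.0]
contact_force: [1.1, -0.2, -0.1]
grip_width: 0.0129
gripper_force: 58.7
clock: 49.4
tcp_pos: [0.627, 0.0131, 0.1105]
orientation: [-2.103, -2.334, 0.0]
contact_force: [1.2, 0.5, -0.3]
grip_width: 0.0128
gripper_force: 58.7
```

```bash
python3 -m crank '[[[0,0,0.4],[0,0,0]],[[0,0,0],[0,0,0]]]'
python3 -m crank '[[[0,0,0.4],[0,0,0]],[[0,0,0],[0,0,0]]]'
python3 -m crank '[[[0,0,0.4],[0,0,0]],[[0,0,0.3],[0,0,0]],[[0,0,0],[0,0,0]]]'
python3 -m crank '[[[0,0,0.4],[0,0,0]],[[0,0,0],[0,0,0]],[[0,0,0],[0,0,0]]]'
```

```text
clock: 49.6
tcp_pos: [0.6268, 0.013, 0.1063]
orientation: [-2.103, -2.334, 0.001]
contact_force: [0.6, 0.5, -0.5]
grip_width: 0.0128
gripper_force: 58.7
clock: 49.8
tcp_pos: [0.6269, 0.0131, 0.1023]
orientation: [-2.103, -2.334, 0.001]
contact_force: [-0.3, -0.2, -0.9]
grip_width: 0.0126
gripper_force: 58.7
clock: 50.1
tcp_pos: [0.6269, 0.0132, 0.0954]
orientation: [-2.103, -2.334, 0.0]
contact_force: [0.2, 0.6, -0.9]
grip_width: 0.0128
gripper_force: 58.7
clock: 50.4
tcp_pos: [0.627, 0.0131, 0.0918]
orientation: [-2.103, -2.334, 0.0]
contact_force: [0.6, -0.1, -0.3]
grip_width: 0.0129
gripper_force: 58.8
```

Smoothly in. I'll push until it bottoms, then release with a small opening and lift.

```bash
python3 -m crank '[[[0,0,0.2],[0,0,0]],[[0,0,0],[0,0,0]],[[0,0,0],[0,0,0]]]'
python3 -m crank '[[[0,0,0.2],[0,0,0]],[[0,0,0],[0,0,0]],[[0,0,0],[0,0,0]]]'
```

```text
clock: 50.7
tcp_pos: [0.6273, 0.0132, 0.0912]
orientation: [2.103, 2.333, -0.0]
contact_force: [-3.5, -0.3, 9.5]
grip_width: 0.013
gripper_force: 60.0
clock: 51.0
tcp_pos: [0.6274, 0.0133, 0.091]
orientation: [2.102, 2.333, -0.0]
contact_force: [-8.9, -1.4, 22.4]
grip_width: 0.0131
gripper_force: 61.7
```

```bash
python3 -m crank '[[[0,0,-0.1],[0,0,0]],[[0,0,0],[0,0,0]],[[0,0,0],[0,0,0]],[[0,0,-3],[0,0,0]],[[0,0,-4],[0,0,0]]]' 2.6
python3 -m crank '[[[-4.7,0,-2],[0,0,0]],[[-4.7,0,0],[0,0,0]],[[-4.7,-1,0],[0,0,0]],[[-4.7,-2,0],[0,0,0]],[[-4.7,-2,0],[0,0,0]]]'
python3 -m crank '[[[-4.7,-2,0],[0,0,0]],[[-4.7,-2,0],[0,0,0]],[[-4.7,-2,0],[0,0,0]],[[0,0,0],[0,0,-0.032]],[[0,0,0],[0,0,0]]]'
python3 -c "
from h import *
go(.5464,-.3724,.046,.136)"
```

```text
clock: 51.5
tcp_pos: [0.6252, 0.0127, 0.157]
orientation: [-2.1, -2.331, 0.006]
contact_force: [0.1, 0.5, 0.7]
grip_width: 0.0259
gripper_force: 0.0
clock: 52.0
tcp_pos: [0.6016, -0.2246, 0.1779]
orientation: [-2.103, -2.334, 0.0]
contact_force: [0.7, -0.3, 0.3]
grip_width: 0.0259
gripper_force: 0.0
clock: 52.5
tcp_pos: [0.557, -0.3679, 0.1776]
orientation: [-2.069, -2.363, 0.0]
contact_force: [1.2, 0.2, 0.2]
grip_width: 0.0261
gripper_force: 0.0
shift cm [-0.31 -1.1  13.16] turn -0.003 tilt fix [-0.001 -0.001 -0.   ] yaw now 0.133 tcp [ 0.557  -0.3679  0.1776] F [1.2 0.2 0.2] t 52.5
```

```bash
python3 -m crank '[[[-0.3,-1.1,4],[0,0,0]],[[0,0,4],[0,0,0]],[[0,0,0],[0,0,0]],[[0,0,0],[0,0,0]],[[0,0,0],[0,0,0]]]'
python3 -c "
from h import *
go(.5464,-.3724,.046,.136)"
```

```text
clock: 53.0
tcp_pos: [0.55, -0.37, 0.1009]
orientation: [2.062, 2.366, 0.002]
contact_force: [-0.2, -0.1, 0.5]
grip_width: 0.0259
gripper_force: 0.0
shift cm [-0.18 -0.41  5.48] turn 0.001 tilt fix [ 0.003  0.002 -0.   ] yaw now 0.137 tcp [ 0.55   -0.37    0.1009] F [-0.2 -0.1  0.5] t 53.0
```

```bash
python3 -m crank '[[[-0.18,-0.4,1],[0,0,0]],[[0,0,0],[0,0,0]],[[0,0,0],[0,0,0]],[[0,0,0],[0,0,0]]]'
python3 -c "
from h import *
go(.5464,-.3724,.046,.136)"
```

```text
clock: 53.4
tcp_pos: [0.5442, -0.3731, 0.0889]
orientation: [2.065, 2.367, 0.0]
contact_force: [0.3, -0.1, 0.0]
grip_width: 0.0261
gripper_force: 0.0
shift cm [0.04 0.23 4.29] turn -0.0 tilt fix [0. 0. 0.] yaw now 0.136 tcp [ 0.5442 -0.3731  0.0889] F [ 0.3 -0.1  0. ] t 53.4
```

```bash
python3 -m crank '[[[0.04,0.2,1],[0,0,0]],[[0,0,1.5],[0,0,0]],[[0,0,1.6],[0,0,0]],[[0,0,0],[0,0,0]],[[0,0,0],[0,0,0]]]'
python3 -m crank '[[[0,0,0],[0,0,0]],[[0,0,0],[0,0,0]],[[0,0,0],[0,0,0]],[[0,0,0],[0,0,0]],[[0,0,0],[0,0,0]]]' 0.5 60
python3 -m crank '[[[0,0,0],[0,0,0]],[[0,0,0],[0,0,0]]]'
python3 -m crank '[[[0,0,-3],[0,0,0]],[[0,0,-4],[0,0,0]],[[0,0,-4],[0,0,0]],[[0,0,-4],[0,0,0]],[[0,0,0],[0,0,0]]]'
python3 -c "
from h import *
go(.6162,.1077,.2,.104)"
```

```text
clock: 53.9
tcp_pos: [0.5454, -0.3719, 0.0463]
orientation: [-2.064, -2.366, 0.0]
contact_force: [0.2, 0.4, 0.4]
grip_width: 0.0261
gripper_force: 0.0
clock: 54.4
tcp_pos: [0.5456, -0.3725, 0.0476]
orientation: [-2.066, -2.367, 0.001]
contact_force: [-2.9, -0.8, 1.2]
grip_width: 0.0126
gripper_force: 58.5
clock: 54.6
tcp_pos: [0.5457, -0.3725, 0.0476]
orientation: [-2.066, -2.367, 0.001]
contact_force: [-1.9, 0.4, 1.9]
grip_width: 0.0128
gripper_force: 58.5
clock: 55.1
tcp_pos: [0.5504, -0.3734, 0.2047]
orientation: [2.057, 2.358, 0.005]
contact_force: [0.6, -0.4, -0.9]
grip_width: 0.0126
gripper_force: 58.9
shift cm [46.77 13.06  0.26] turn 0.032 tilt fix [ 0.011  0.007 -0.   ] yaw now 0.136 tcp [ 0.5504 -0.3734  0.2047] F [ 0.6 -0.4 -0.9] t 55.1
```

```bash
python3 -m crank '[[[4.68,1.3,0],[0,0,0]],[[4.68,1.3,0],[0,0,0]],[[4.68,1.3,0],[0,0,0]],[[4.68,1.3,0],[0,0,0]],[[4.68,1.3,0],[0,0,0]]]'
python3 -m crank '[[[4.68,1.3,0],[0,0,0]],[[4.68,1.3,0],[0,0,0]],[[4.68,1.3,0],[0,0,0]],[[4.68,1.3,0],[0,0,0]],[[4.68,1.3,0],[0,0,0]]]'
python3 -m crank '[[[0,0,0],[0,0,0.032]],[[0,0,2],[0,0,0]],[[0,0,2],[0,0,0]],[[0,0,0],[0,0,0]],[[0,0,0],[0,0,0]]]'
python3 -m crank '[[[0,0,0],[0,0,0]],[[0,0,0],[0,0,0]]]'
python3 -c "
from h import *
go(.6161,.1077,.127,.104)"
```

```text
clock: 55.6
tcp_pos: [0.5791, -0.1293, 0.1973]
orientation: [2.064, 2.367, 0.002]
contact_force: [0.7, -1.2, -0.8]
grip_width: 0.0128
gripper_force: 58.9
clock: 56.1
tcp_pos: [0.6116, 0.1115, 0.1973]
orientation: [2.065, 2.367, 0.002]
contact_force: [0.8, -0.8, -0.2]
grip_width: 0.0129
gripper_force: 58.9
clock: 56.6
tcp_pos: [0.6113, 0.1093, 0.1574]
orientation: [-2.102, -2.334, -0.0]
contact_force: [-0.1, -0.5, -0.5]
grip_width: 0.0129
gripper_force: 58.9
clock: 56.8
tcp_pos: [0.612, 0.1093, 0.1586]
orientation: [2.103, 2.333, 0.003]
contact_force: [0.1, -0.4, -0.1]
grip_width: 0.0127
gripper_force: 58.9
shift cm [-0.2   0.38  3.16] turn -0.0 tilt fix [ 0.002 -0.    -0.   ] yaw now 0.104 tcp [0.612  0.1093 0.1586] F [ 0.1 -0.4 -0.1] t 56.8
```

```bash
python3 -m crank '[[[-0.2,0.4,2],[0,0,0]],[[0,0,1.1],[0,0,0]],[[0,0,0],[0,0,0]],[[0,0,0],[0,0,0]]]'
python3 -m crank '[[[0,0,0.5],[0,0,0]],[[0,0,0],[0,0,0]]]'
python3 -m crank '[[[0,0,0.3],[0,0,0]],[[0,0,0],[0,0,0]]]'
python3 -m crank '[[[0,0,0.3],[0,0,0]],[[0,0,0],[0,0,0]]]'
python3 -m crank '[[[0,0,0.3],[0,0,0]],[[0,0,0],[0,0,0]]]'
```

```text
clock: 57.2
tcp_pos: [0.6154, 0.1077, 0.1267]
orientation: [-2.103, -2.334, 0.0]
contact_force: [-0.6, 0.7, -0.5]
grip_width: 0.0128
gripper_force: 58.9
clock: 57.4
tcp_pos: [0.6154, 0.1075, 0.1215]
orientation: [2.103, 2.334, 0.0]
contact_force: [0.1, -0.5, -0.7]
grip_width: 0.0133
gripper_force: 58.9
clock: 57.6
tcp_pos: [0.6153, 0.1074, 0.1183]
orientation: [-2.103, -2.334, 0.0]
contact_force: [0.7, 0.3, -0.8]
grip_width: 0.0128
gripper_force: 58.9
clock: 57.8
tcp_pos: [0.6154, 0.1075, 0.1151]
orientation: [-2.103, -2.334, 0.0]
contact_force: [-0.4, 0.2, -0.5]
grip_width: 0.0125
gripper_force: 58.9
clock: 58.0
tcp_pos: [0.6155, 0.1075, 0.1121]
orientation: [-2.103, -2.334, 0.0]
contact_force: [0.2, -0.2, -1.2]
grip_width: 0.0127
gripper_force: 58.9
```

In the bore. Continuing.

```bash
python3 -m crank '[[[0,0,0.4],[0,0,0]],[[0,0,0],[0,0,0]]]'
python3 -m crank '[[[0,0,0.4],[0,0,0]],[[0,0,0],[0,0,0]]]'
python3 -m crank '[[[0,0,0.4],[0,0,0]],[[0,0,0.4],[0,0,0]],[[0,0,0],[0,0,0]]]'
python3 -m crank '[[[0,0,0.4],[0,0,0]],[[0,0,0.2],[0,0,0]],[[0,0,0],[0,0,0]]]'
python3 -m crank '[[[0,0,0.2],[0,0,0]],[[0,0,0],[0,0,0]],[[0,0,0],[0,0,0]]]'
```

```text
clock: 58.2
tcp_pos: [0.6154, 0.1075, 0.108]
orientation: [-2.103, -2.334, 0.0]
contact_force: [0.9, 0.1, -0.1]
grip_width: 0.013
gripper_force: 58.9
clock: 58.4
tcp_pos: [0.6156, 0.1076, 0.104]
orientation: [-2.103, -2.334, -0.001]
contact_force: [0.7, 0.2, -1.5]
grip_width: 0.0128
gripper_force: 58.9
clock: 58.7
tcp_pos: [0.6156, 0.1077, 0.096]
orientation: [-2.103, -2.334, -0.001]
contact_force: [1.9, 1.1, -1.7]
grip_width: 0.0128
gripper_force: 59.0
clock: 59.0
tcp_pos: [0.6158, 0.1077, 0.0914]
orientation: [2.103, 2.333, 0.001]
contact_force: [-0.0, 0.4, 7.6]
grip_width: 0.0127
gripper_force: 60.1
clock: 59.3
tcp_pos: [0.6159, 0.1078, 0.0912]
orientation: [2.102, 2.333, 0.001]
contact_force: [-6.3, -2.1, 21.6]
grip_width: 0.0127
gripper_force: 61.6
```

```bash
python3 -m crank '[[[0,0,-0.1],[0,0,0]],[[0,0,0],[0,0,0]],[[0,0,0],[0,0,0]],[[0,0,-3],[0,0,0]],[[0,0,-4],[0,0,0]]]' 2.6
python3 -m crank '[[[-2,0,-4],[0,0,0]],[[-4.7,-1.5,0],[0,0,0]],[[-4.7,-1.5,0],[0,0,0]],[[-4.7,-1.5,0],[0,0,0]],[[-4.7,-1.5,0],[0,0,0]]]'
python3 -m crank '[[[-4.7,-1.5,0],[0,0,0]],[[-4.7,-1.5,0],[0,0,0]],[[-4.7,-1.5,0],[0,0,0]],[[-4.7,-1.5,0],[0,0,0]],[[-4.7,-1.5,0],[0,0,0]]]'
python3 -m crank '[[[-2,-1.5,0],[0,0,0]],[[0,0,0],[0,0,-0.032]],[[0,0,0],[0,0,0]],[[0,0,0],[0,0,0]]]'
python3 -c "
from h import *
go(.506,-.378,.1,.136)"
```

```text
clock: 59.8
tcp_pos: [0.6134, 0.1067, 0.1574]
orientation: [-2.1, -2.331, 0.008]
contact_force: [1.5, 0.1, 0.4]
grip_width: 0.0261
gripper_force: 0.0
clock: 60.3
tcp_pos: [0.5764, -0.1076, 0.1991]
orientation: [-2.103, -2.334, 0.001]
contact_force: [1.0, -0.7, 0.3]
grip_width: 0.0262
gripper_force: 0.0
clock: 60.8
tcp_pos: [0.5261, -0.349, 0.199]
orientation: [-2.103, -2.333, 0.0]
contact_force: [0.7, -1.4, -0.6]
grip_width: 0.026
gripper_force: 0.0
clock: 61.2
tcp_pos: [0.5151, -0.3667, 0.1992]
orientation: [-2.063, -2.369, -0.002]
contact_force: [-0.0, 0.2, 0.1]
grip_width: 0.0258
gripper_force: 0.0
shift cm [-1.   -1.06  9.92] turn 0.002 tilt fix [ 0.    -0.001  0.   ] yaw now 0.138 tcp [ 0.5151 -0.3667  0.1992] F [-0.   0.2  0.1] t 61.2
```

```bash
python3 -m crank '[[[-1,-1.06,4],[0,0,0]],[[0,0,4],[0,0,0]],[[0,0,2],[0,0,0]],[[0,0,0],[0,0,0]],[[0,0,0],[0,0,0]]]'
python3 -m crank '[[[0,0,0],[0,0,0]],[[0,0,0],[0,0,0]]]'
python3 -c "
from h import *
go(.506,-.378,.046,.136)"
```

```text
clock: 61.7
tcp_pos: [0.5064, -0.3787, 0.1001]
orientation: [2.063, 2.369, 0.001]
contact_force: [0.7, -0.3, 0.7]
grip_width: 0.0255
gripper_force: 0.0
clock: 61.9
tcp_pos: [0.5065, -0.3802, 0.1013]
orientation: [2.063, 2.365, 0.001]
contact_force: [-0.0, 0.5, 0.5]
grip_width: 0.026
gripper_force: 0.0
shift cm [ 0.23 -0.03  5.53] turn 0.0 tilt fix [0.002 0.002 0.   ] yaw now 0.136 tcp [ 0.5065 -0.3802  0.1013] F [-0.   0.5  0.5] t 61.9
```

```bash
python3 -m crank '[[[0.2,-0.03,1.5],[0,0,0]],[[0,0,2],[0,0,0]],[[0,0,1.9],[0,0,0]],[[0,0,0],[0,0,0]],[[0,0,0],[0,0,0]]]'
python3 -m crank '[[[0,0,0],[0,0,0]],[[0,0,0],[0,0,0]],[[0,0,0],[0,0,0]],[[0,0,0],[0,0,0]],[[0,0,0],[0,0,0]]]' 0.5 60
python3 -m crank '[[[0,0,0],[0,0,0]],[[0,0,0],[0,0,0]]]'
python3 -m crank '[[[0,0,-3],[0,0,0]],[[0,0,-4],[0,0,0]],[[0,0,-4],[0,0,0]],[[0,0,-4],[0,0,0]],[[0,0,0],[0,0,0]]]'
python3 -c "
from h import *
go(.606,.2035,.2,.104)"
```

```text
clock: 62.4
tcp_pos: [0.5045, -0.3777, 0.0452]
orientation: [-2.065, -2.367, -0.0]
contact_force: [-0.1, -0.1, 1.1]
grip_width: 0.0262
gripper_force: 0.0
clock: 62.9
tcp_pos: [0.5053, -0.3784, 0.0464]
orientation: [2.064, 2.366, 0.0]
contact_force: [-1.2, 0.5, 6.2]
grip_width: 0.013
gripper_force: 58.8
clock: 63.1
tcp_pos: [0.5053, -0.3783, 0.0464]
orientation: [2.064, 2.366, 0.0]
contact_force: [-0.1, -1.2, 5.2]
grip_width: 0.0131
gripper_force: 58.8
clock: 63.6
tcp_pos: [0.5078, -0.3795, 0.2017]
orientation: [2.059, 2.359, 0.002]
contact_force: [0.8, -0.0, 0.6]
grip_width: 0.0131
gripper_force: 59.2
shift cm [56.44 17.62 -0.08] turn 0.032 tilt fix [ 0.008  0.007 -0.   ] yaw now 0.136 tcp [ 0.5078 -0.3795  0.2017] F [ 0.8 -0.   0.6] t 63.6
```

```bash
python3 -m crank '[[[4.7,1.47,0],[0,0,0]],[[4.7,1.47,0],[0,0,0]],[[4.7,1.47,0],[0,0,0]],[[4.7,1.47,0],[0,0,0]],[[4.7,1.47,0],[0,0,0]]]'
python3 -m crank '[[[4.7,1.47,0],[0,0,0]],[[4.7,1.47,0],[0,0,0]],[[4.7,1.47,0],[0,0,0]],[[4.7,1.47,0],[0,0,0]],[[4.7,1.47,0],[0,0,0]]]'
python3 -m crank '[[[4.7,1.47,0],[0,0,0]],[[4.7,1.47,0],[0,0,0]],[[0,0,0],[0,0,0.032]],[[0,0,0],[0,0,0]],[[0,0,0],[0,0,0]]]'
python3 -m crank '[[[0,0,2],[0,0,0]],[[0,0,2],[0,0,0]],[[0,0,0],[0,0,0]],[[0,0,0],[0,0,0]]]'
python3 -c "
from h import *
go(.6058,.2032,.127,.104)"
```

```text
clock: 64.1
tcp_pos: [0.5451, -0.1334, 0.1948]
orientation: [-2.065, -2.367, 0.001]
contact_force: [1.5, -0.1, -0.1]
grip_width: 0.0134
gripper_force: 59.2
clock: 64.6
tcp_pos: [0.5862, 0.1092, 0.1948]
orientation: [-2.066, -2.367, 0.001]
contact_force: [1.3, 0.1, -0.7]
grip_width: 0.013
gripper_force: 59.2
clock: 65.1
tcp_pos: [0.6028, 0.203, 0.1946]
orientation: [2.104, 2.333, -0.003]
contact_force: [-0.1, -0.0, -0.9]
grip_width: 0.013
gripper_force: 59.2
clock: 65.5
tcp_pos: [0.6031, 0.203, 0.1555]
orientation: [2.105, 2.332, -0.002]
contact_force: [-0.8, 0.6, -1.1]
grip_width: 0.013
gripper_force: 59.2
shift cm [-0.01  0.27  2.85] turn -0.002 tilt fix [-0.001  0.001  0.   ] yaw now 0.102 tcp [0.6031 0.203  0.1555] F [-0.8  0.6 -1.1] t 65.5
```

```bash
python3 -m crank '[[[0,0.27,1.8],[0,0,0]],[[0,0,1],[0,0,0]],[[0,0,0],[0,0,0]],[[0,0,0],[0,0,0]]]'
python3 -m crank '[[[0,0,0.5],[0,0,0]],[[0,0,0],[0,0,0]]]'
python3 -m crank '[[[0,0,0.3],[0,0,0]],[[0,0,0],[0,0,0]]]'
python3 -m crank '[[[0,0,0.3],[0,0,0]],[[0,0,0],[0,0,0]]]'
python3 -m crank '[[[0,0,0.3],[0,0,0]],[[0,0,0],[0,0,0]]]'
```

```text
clock: 65.9
tcp_pos: [0.6055, 0.205, 0.1273]
orientation: [-2.103, -2.334, 0.001]
contact_force: [0.7, 0.8, -0.3]
grip_width: 0.0125
gripper_force: 59.2
clock: 66.1
tcp_pos: [0.6055, 0.205, 0.1222]
orientation: [-2.103, -2.334, 0.001]
contact_force: [-0.2, -0.3, 0.3]
grip_width: 0.0127
gripper_force: 59.2
clock: 66.3
tcp_pos: [0.6055, 0.2049, 0.1192]
orientation: [-2.103, -2.334, 0.0]
contact_force: [0.2, -0.4, -0.3]
grip_width: 0.0128
gripper_force: 59.2
clock: 66.5
tcp_pos: [0.6056, 0.2048, 0.1161]
orientation: [2.103, 2.334, -0.001]
contact_force: [0.9, 0.1, -1.1]
grip_width: 0.013
gripper_force: 59.2
clock: 66.7
tcp_pos: [0.6056, 0.2045, 0.113]
orientation: [2.103, 2.333, -0.001]
contact_force: [0.3, -0.9, -0.6]
grip_width: 0.0129
gripper_force: 59.3
```

```bash
python3 -m crank '[[[-0.1,0,0],[0,0,0]],[[-0.08,0,0.2],[0,0,0]],[[0,0,0],[0,0,0]]]'
python3 -m crank '[[[0,0,0.3],[0,0,0]],[[0,0,0],[0,0,0]]]'
python3 -m crank '[[[0,0,0.3],[0,0,0]],[[0,0,0],[0,0,0]]]'
python3 -m crank '[[[0,0,0.3],[0,0,0]],[[0,0,0],[0,0,0]]]'
```

```text
clock: 67.0
tcp_pos: [0.6057, 0.2031, 0.1112]
orientation: [-2.103, -2.334, 0.0]
contact_force: [-0.3, -0.1, -0.2]
grip_width: 0.0127
gripper_force: 59.3
clock: 67.2
tcp_pos: [0.6056, 0.2031, 0.108]
orientation: [-2.103, -2.334, 0.001]
contact_force: [-0.7, -0.5, -0.7]
grip_width: 0.013
gripper_force: 59.3
clock: 67.4
tcp_pos: [0.6056, 0.2031, 0.105]
orientation: [-2.103, -2.334, 0.001]
contact_force: [-0.6, -0.4, 0.2]
grip_width: 0.0131
gripper_force: 59.3
clock: 67.6
tcp_pos: [0.6056, 0.2031, 0.102]
orientation: [-2.103, -2.334, 0.001]
contact_force: [-0.4, 0.9, -0.8]
grip_width: 0.0128
gripper_force: 59.3
```

```bash
python3 -m crank '[[[0,0,0.4],[0,0,0]],[[0,0,0.4],[0,0,0]],[[0,0,0],[0,0,0]]]'
python3 -m crank '[[[0,0,0.3],[0,0,0]],[[0,0,0.2],[0,0,0]],[[0,0,0],[0,0,0]]]'
python3 -m crank '[[[0,0,0.2],[0,0,0]],[[0,0,0],[0,0,0]],[[0,0,0],[0,0,0]]]'
```

```text
clock: 67.9
tcp_pos: [0.6054, 0.2029, 0.0936]
orientation: [-2.103, -2.333, 0.002]
contact_force: [-0.9, -0.2, -0.5]
grip_width: 0.0132
gripper_force: 59.3
clock: 68.2
tcp_pos: [0.606, 0.2033, 0.0904]
orientation: [2.103, 2.333, 0.0]
contact_force: [-2.8, -1.5, 7.3]
grip_width: 0.0126
gripper_force: 60.3
clock: 68.5
tcp_pos: [0.6061, 0.2034, 0.0903]
orientation: [2.102, 2.333, 0.001]
contact_force: [-7.5, -3.3, 19.7]
grip_width: 0.013
gripper_force: 61.8
```

```bash
python3 -m crank '[[[0,0,-0.1],[0,0,0]],[[0,0,0],[0,0,0]],[[0,0,0],[0,0,0]],[[0,0,-3],[0,0,0]],[[0,0,-4],[0,0,0]]]' 2.6
python3 -m crank '[[[0,0,-4],[0,0,0]],[[4,-3,0],[0,0,0]],[[4,-4,0],[0,0,0]],[[3,-2,0],[0,0,0]],[[0,0,0],[0,0,0]]]' 0
python3 - <<'E'
from det import *
for n in("top","scene"):
    p,d=optics.grab_frame(n); np.savez(n+"5.npz",p=p,d=d)
S=np.load("scene5.npz")["p"];T=np.load("top5.npz")["p"]
up=lambda p,c,s:cv2.resize(p[c[1]:c[3],c[0]:c[2],::-1],None,fx=s,fy=s,interpolation=cv2.INTER_CUBIC)
cv2.imwrite("pics/after5.png",np.vstack([up(T,(130,190,330,270),4)[:280],up(S,(215,145,415,225),4)]))
S0=np.load("scene0.npz")["p"];T0=np.load("top0.npz")["p"]
a=np.array([[140+27/2.75,190+192/2.75]]);b=np.array([[90+778/2.571,150+35/2.571]])
print(tri(a-.4,b-.4),onz("top",a-.4,.06),onz("scene",b-.4,.06)); go(.483,.383,.12)
E
```

```text
clock: 69.0
tcp_pos: [0.6042, 0.2023, 0.1566]
orientation: [-2.101, -2.332, 0.008]
contact_force: [0.7, 0.1, -0.5]
grip_width: 0.0261
gripper_force: 0.0
clock: 69.5
tcp_pos: [0.5052, 0.3048, 0.199]
orientation: [-2.09, -2.342, -0.002]
contact_force: [-0.1, 0.8, -0.2]
grip_width: -0.0006
gripper_force: 0.0
[[0.48431647 0.38337637 0.05475786 0.00732798]] [[0.48611315 0.38516683 0.06      ]] [[0.49110799 0.37393868 0.06      ]]
shift cm [ 8.57 -1.75  7.83] turn 0 tilt fix [-0.  0.  0.] yaw now 0.106 tcp [0.5095 0.2997 0.1983] F [ 0.1 -0.3  0.9] t 69.6
```

View pics/after5.png

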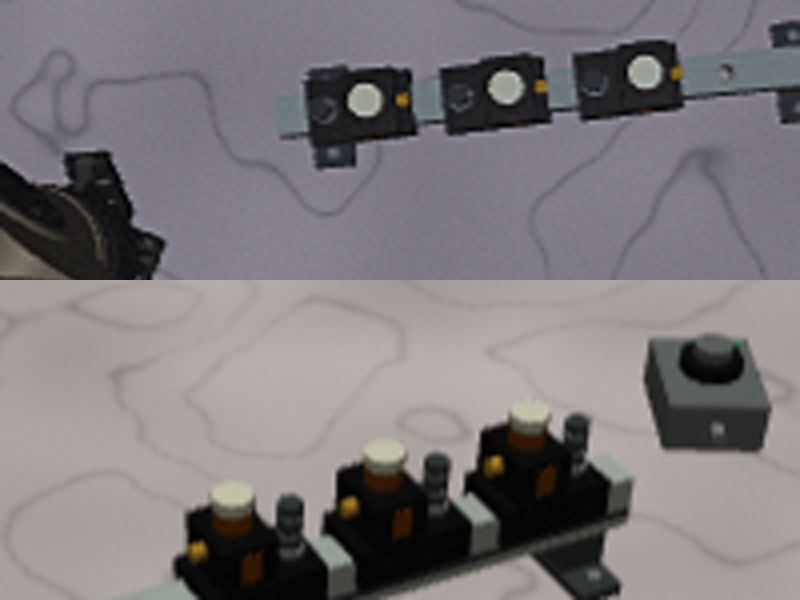

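All three pins are in with their shoulders down on the flanges, at scene crop (290,545), (437,495) and (576,445). Next is the start button, at scene crop (716,345).

```bash
python3 -m crank '[[[4.3,-0.9,0],[0,0,0]],[[4.3,-0.9,0],[0,0,0]],[[0,0,4],[0,0,0]],[[0,0,3],[0,0,0]],[[0,0,0],[0,0,0]]]'
python3 -m crank '[[[0,0,0],[0,0,0]],[[0,0,0],[0,0,0]]]'
python3 -c "
from h import *
go(.4845,.383,.075)
print(onz('scene',[[393.6,160.9]],.065))"
```

```text
clock: 70.1
tcp_pos: [0.4825, 0.379, 0.1237]
orientation: [-2.105, -2.332, 0.013]
contact_force: [-0.8, -0.8, 0.8]
grip_width: -0.0002
gripper_force: 0.0
clock: 70.3
tcp_pos: [0.4848, 0.3829, 0.1301]
orientation: [2.105, 2.332, 0.004]
contact_force: [0.2, -0.2, 1.0]
grip_width: -0.0001
gripper_force: 0.0
shift cm [ 0.   -0.04  5.51] turn 0 tilt fix [ 0.002 -0.001 -0.   ] yaw now 0.102 tcp [0.4848 0.3829 0.1301] F [ 0.2 -0.2  1. ] t 70.3
[[0.48868051 0.37886369 0.065     ]]
```

```bash
python3 -m crank '[[[-0.1,0.05,3],[0,0,0]],[[0,0,2.4],[0,0,0]],[[0,0,0],[0,0,0]],[[0,0,0],[0,0,0]]]'
python3 -m crank '[[[0,0,0.5],[0,0,0]],[[0,0,0],[0,0,0]],[[0,0,0],[0,0,0]]]'
python3 -m crank '[[[0,0,0.4],[0,0,0]],[[0,0,0],[0,0,0]],[[0,0,0],[0,0,0]]]'
python3 -m crank '[[[0,0,0.3],[0,0,0]],[[0,0,0],[0,0,0]],[[0,0,0],[0,0,0]]]'
```

```text
clock: 70.7
tcp_pos: [0.4846, 0.3823, 0.076]
orientation: [2.104, 2.333, 0.003]
contact_force: [0.0, 0.0, 0.4]
grip_width: -0.0002
gripper_force: 0.0
clock: 71.0
tcp_pos: [0.4841, 0.3822, 0.0703]
orientation: [2.103, 2.334, 0.002]
contact_force: [-0.3, -0.5, -0.6]
grip_width: -0.0
gripper_force: 0.0
clock: 71.3
tcp_pos: [0.4837, 0.3818, 0.0653]
orientation: [2.103, 2.334, -0.0]
contact_force: [-0.2, 1.4, 0.5]
grip_width: 0.0001
gripper_force: 0.0
clock: 71.6
tcp_pos: [0.4837, 0.3818, 0.0623]
orientation: [-2.103, -2.334, 0.0]
contact_force: [0.2, 0.8, -0.8]
grip_width: 0.0001
gripper_force: 0.0
```

```bash
for i in 1; do :; done; python3 -m crank '[[[0,0,0.3],[0,0,0]],[[0,0,0],[0,0,0]],[[0,0,0],[0,0,0]]]'
python3 -m crank '[[[0,0,0.2],[0,0,0]],[[0,0,0],[0,0,0]],[[0,0,0],[0,0,0]]]'
python3 -m crank '[[[0,0,0.2],[0,0,0]],[[0,0,0],[0,0,0]],[[0,0,0],[0,0,0]]]'
```

```text
clock: 71.9
tcp_pos: [0.4839, 0.382, 0.0596]
orientation: [2.103, 2.334, 0.0]
contact_force: [0.2, -0.5, 1.4]
grip_width: 0.0003
gripper_force: 1.1
clock: 72.2
tcp_pos: [0.4839, 0.3819, 0.0576]
orientation: [2.103, 2.334, 0.0]
contact_force: [-0.1, -0.2, 2.8]
grip_width: 0.0001
gripper_force: 1.6
clock: 72.5
tcp_pos: [0.4839, 0.382, 0.0561]
orientation: [2.103, 2.334, 0.001]
contact_force: [-1.1, -1.4, 8.5]
grip_width: -0.0003
gripper_force: 4.2
```

The button is at its stop. I'll push a little more to be sure, let go, back off and check the whole scene.

```bash
python3 -m crank '[[[0,0,0.15],[0,0,0]],[[0,0,0],[0,0,0]],[[0,0,0],[0,0,0]]]'
python3 -m crank '[[[0,0,-1],[0,0,0]],[[0,0,-3],[0,0,0]],[[0,0,-4],[0,0,0]],[[0,0,-4],[0,0,0]],[[0,0,0],[0,0,0]]]'
python3 -m crank '[[[-2,-3,0],[0,0,0]],[[0,0,0],[0,0,0]],[[0,0,0],[0,0,0]]]'
python3 - <<'E'
from det import *
p,d=optics.grab_frame("scene"); cv2.imwrite("pics/final.png",cv2.resize(p[130:310,80:400,::-1],None,fx=2.5,fy=2.5,interpolation=cv2.INTER_CUBIC))
E
python3 caps.py
```

```text
clock: 72.8
tcp_pos: [0.484, 0.382, 0.0558]
orientation: [2.102, 2.333, 0.001]
contact_force: [-4.1, -4.7, 18.7]
grip_width: 0.0
gripper_force: 9.4
clock: 73.3
tcp_pos: [0.4858, 0.3845, 0.1795]
orientation: [2.102, 2.333, 0.014]
contact_force: [-0.4, 0.3, 0.7]
grip_width: -0.0001
gripper_force: 0.0
clock: 73.6
tcp_pos: [0.4556, 0.358, 0.1733]
orientation: [2.103, 2.334, -0.002]
contact_force: [0.8, 0.7, 0.1]
grip_width: 0.0002
gripper_force: 0.0
[[0.6318, -0.0215, 0.1327], [0.6209, 0.073, 0.1327], [0.611, 0.1688, 0.1328]] [0.0951 0.0963]
[[0.6326, -0.0198, 0.131], [0.6216, 0.0746, 0.131], [0.612, 0.171, 0.131]] [0.095  0.0968]
[[0.6264, -0.0216, 0.129], [0.6156, 0.0737, 0.129], [0.6055, 0.1695, 0.129]] [0.0959 0.0964]
```

View pics/final.png

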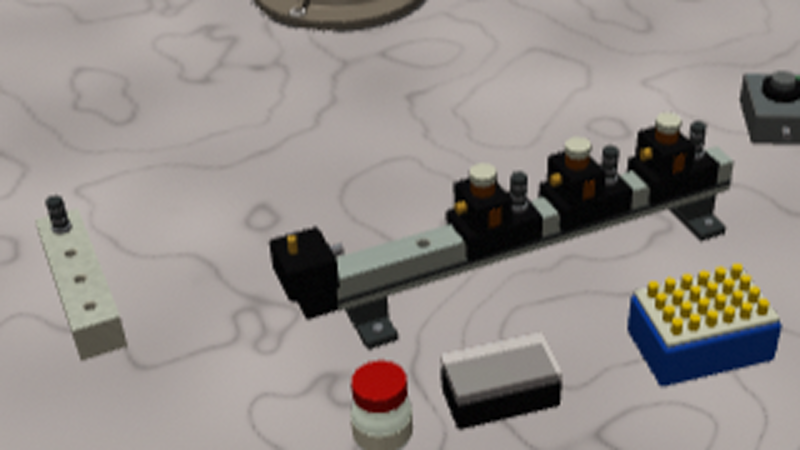

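The final view shows three carriers locked on the rail, at (485,210), (580,180) and (670,150). The spare pin is in the rack at (57,212), and the jar, tip box and cuvette box are in place. Handing in.

```bash
python3 -c "
from bench import r
print(r.hand_in())"
```

```text
the job is handed in; nothing more can be done
None
```

All three carriers on the bench are seated on the rail with flanges away from the head and pinned fully home, the spare pin is still in the rack, the start button was pressed fully down last and released, the bystanders look undisturbed, and the job is handed in at about 74 s (no verdict shown).

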